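# Pack the profile kit into its slide-top case

## Robot

A 7-joint arm with a two-finger parallel gripper is mounted at the origin on a cart in front of the work surface, level with it; the furniture and walls round the work are solid. World frame = base frame: x ahead of the robot, y to its left, z up, the work surface at z = 0. Lengths are in m, angles in rad, forces in N, time in s.
With the tool pointing down it reaches from about 0.425 to 0.875 m from the base axis. Payload 4.7 kg.
Tool frame: the origin (TCP) lies where the fingers leave the gripper's body, on its centre line; the fingertips stand 70 mm ahead of it and the grasp point (between the pads) lies 51 mm ahead of it; z points along the fingers, y is the line along which they close (so a half turn about z gives the same grasp; the last joint's range is limited). The gripper opens to 87 mm and grips with 3 to 60 N. Pads are 19 mm wide; open, the fingers measure 117 mm over their backs; the gripper's body (75 mm by 190 mm) begins 51 mm behind the grasp point.
Start: joints at [1.294, 0.321, -0.07, 1.45, 0.023, 1.371, -0.057], TCP at [0.186, -0.623, 0.292] pointing down, gripper open.
Joint ranges: [-2.86, 2.86], [-0.3, 2.09], [-1.38, 1.24], [0.06, 2.45], [-1.56, 4.7], [0.09, 2.05], [-2.69, 2.69]. Speed limits (rad/s): [2.57, 2.57, 3.14, 3.14, 3.14, 3.14, 3.14].

## Interface

Orientations are given as a rotation vector (axis times angle).
In Python, from bench import ctrl gives the robot as it stands.
- The arm moves only by the tool play_rows, never from a script. Its argument "increments" is a list that holds one entry, the list of rows, each a list of 7 numbers: the shift along the tool's x, y, z as a fraction of full scale, then the turn, a rotation vector about the tool's x, y, z as a fraction of full scale, then the gripper command: -1 is shut, 1 is fully open, values between are in proportion. A call has 1 to 8 rows; each row is the pose to reach, as a shift and turn from the pose commanded when the call began, along the tool's axes at that moment; what a row does not reach only later rows make up. Full scale, the value 1, is 0.1 m for a shift and 90 degrees for a turn. A row lasts 1/10 s, in which the tool goes at most 50 mm and 8.59 degrees, less where a joint would pass 70% of its speed; a pose out of reach is approached as far as the arm can. A call with a number of a shift or a turn outside -1 to 1 is refused whole. A call with a gripper value outside its range is refused whole. The fingers move at their own pace and stop on an object; "squeeze" is the grip in N (left out, the last holds). Time passes only in rows, so rows that repeat a pose let the fingers close. It gives the time, the measured TCP pose, the force, the opening and the grip force at its end, in the units of the state.
- ctrl.get_state(): the state, without advancing time (a new reading comes with each control period).
- ctrl.get_image(name): name is "side" or "top"; returns the picture (420x560x3 uint8, red, green, blue); there is no depth.
- ctrl.get_calibration(name): a dict with "vertical_fov" (degrees; the focal length in pixels is half the picture's height over the tangent of half this angle, whatever the lens; pixels are square), "cx", "cy" (the principal point, pixels), "R" (3x3) and "t" (3): a world point X has camera coordinates R X + t. Camera axes: x right, y down, z forward; pixel columns grow to the right and rows downward; lengths in m; the calibration is good to about 2 mm. A picture is of the moment at which its call begins. get_calibration takes no time and is no camera call.
- ctrl.close_job(): hands the job in; it is judged then, once.
The state is a dict: "time": time; "joint_positions": joint angles; "qd": joint speeds; "joint_torque": joint torques, N m; "position": TCP position; "tool_rot": TCP orientation; "ft_force": force on the tool from outside, world axes, zero at the start; "torque": the same for the moment, N m; "grip_width": opening from 0.0 (shut) to 1.0 (fully open); "grip_force": force on a finger pad.
Only numpy, scipy, OpenCV 4.12 (cv2) and the standard library are available. Lean on these libraries where they do the work, as an engineer would, in place of code of your own. Each camera call takes 0.05 s, during which the arm holds its last target. There are 200 camera calls.

## Task

Make up the 40 mm profile kit: slide the lid of the plywood case open over its catch, take out the 30 mm aluminium profile that was packed by mistake and put it back in an empty bay of the blue rack, behind the front rail. Then load every 40 mm profile there is on the rack into the case, one flat in each channel - lift each over the rail and draw it out from under the top shelf - and leave the profiles of other sizes on the rack. Finally push the lid fully shut over the catch, without disturbing the tools lying about.

Things in the scene. Friction and masses are not known exactly. Their poses are not given: they have to be found in the camera images.
- bar_rack: Blue steel rack, fixed, 184 mm deep (x), 422 mm wide (y). Origin under its centre on the worktop; -x is its open front, z up. Deck top at z = 0.030. Five bays centred at y = -0.164, -0.082, 0, 0.082, 0.164, 58 mm wide between strips 7 mm high; profiles lie in them along x, centred near x = 0.002. Back panel's face at x = 0.090. In front of x = 0.027 the end cheeks stand only 6 mm above the deck.
- rail_mid (a point): Middle of the rack's front retaining rail, on its axis: a round steel bar of 8 mm diameter along the rack's y, over the full width, at x = -0.082; its top is 18 mm above the deck. A profile must be lifted over it to come out or go in.
- shelf_edge (a point): Middle of the front lower edge of the rack's set-back top shelf, at x = 0.027 of the rack. The shelf covers the full width behind this edge; its underside is 94 mm and its top 108 mm above the deck (tail ends of the profiles lie under it; closed at both ends). All in front of the edge is open above. So lift a profile at most 45 mm, then draw it forward until its tail is clear.
- case: Plywood slide-top case, fixed, 170 mm (x) by 256 mm (y), 67 mm high; front wall 53 mm. Origin under its centre on the worktop; -x is its front, z up. Inside 154 by 233 mm, floor at z = 0.008. Three channels along x centred at y = -0.072, 0, 0.072, x = 0, between half-round beads 8 mm high at y = +-0.036, +-0.108; each 48 mm wide at the floor. Side lips over the lid reach in to |y| = 0.117.
- lid (a joint): Grey sliding lid of the case, 6 mm thick, top face at z = 0.062 of the case: m, 0 = shut (fully home), 0.158 = fully open, moving along the case's -x over its front wall. Friction about 1.5 N. A ridge under it must be forced over a spring catch between about 0.013 and 0.003: about 8 N either way. Its rear edge uncovers the whole inside only from 0.15 on.
- lid_bar (a point): Middle of the lid's aluminium pull bar, moving with the lid: 20 mm along the case's x, 50 mm along its y, standing 24 mm high on the lid; this point is 10 mm below the bar's top. On the case's centre line, 12 mm in front of the case's origin when shut.
- pliers: Combination pliers with blue handles, lying flat on the worktop, 183 mm long, 14 mm high; bystander. Origin under the centre.
- driver: Screwdriver with a red handle, lying flat, 201 mm long, 27 mm high; bystander.
- wrench: Adjustable wrench, lying flat, 187 mm long, 12 mm high; bystander.
- tape: Roll of black tape, 62 mm across, 19 mm high; bystander.
- profile_40_a: Aluminium T-slot profile cut-off, 40 mm square section (as high as it is wide), 130 mm long, about 0.2 kg, square cut. Origin at the centre of the piece; its x axis is the long axis. All four long sides are alike. One of the kit's profiles: two or three of the three are here, each in a bay of the rack at the start.
- profile_40_b: Aluminium T-slot profile cut-off, 40 mm square section (as high as it is wide), 130 mm long, about 0.2 kg, square cut. Origin at the centre of the piece; its x axis is the long axis. All four long sides are alike. One of the kit's profiles: two or three of the three are here, each in a bay of the rack at the start.
- profile_40_c: Aluminium T-slot profile cut-off, 40 mm square section (as high as it is wide), 130 mm long, about 0.2 kg, square cut. Origin at the centre of the piece; its x axis is the long axis. All four long sides are alike. One of the kit's profiles: two or three of the three are here, each in a bay of the rack at the start.
- profile_30_a: Aluminium T-slot profile cut-off, 30 mm square section (as high as it is wide), 130 mm long, about 0.13 kg, square cut. Origin at the centre of the piece; its x axis is the long axis. All four long sides are alike. The wrong one that lies in a channel of the case at the start.
- profile_30_b: Aluminium T-slot profile cut-off, 30 mm square section (as high as it is wide), 130 mm long, about 0.13 kg, square cut. Origin at the centre of the piece; its x axis is the long axis. All four long sides are alike. Look-alike on the rack; either this or the 50 mm one is here.
- profile_50: Aluminium T-slot profile cut-off, 50 mm square section (as high as it is wide), 130 mm long, about 0.28 kg, square cut. Origin at the centre of the piece; its x axis is the long axis. All four long sides are alike. Look-alike on the rack; either this or the second 30 mm one is here.

How it is judged:
On the way, in this order (a step that is already met when the one before it is completed fails the run):
1. the case's lid has been slid open (value of joint lid above 0.135 m), for 0.2 s.
2. the contents are right: every 40 mm profile flat in a channel of the case, the other sizes on the rack (z of profile_40_a in the frame of case between 0.023 and 0.032 m and x of profile_40_a in the frame of case between -0.015 and 0.015 m and y of profile_40_a in the frame of case between -0.092 and 0.092 m and angle between the x axis of each of profile_40_a, profile_40_b, profile_40_c and the x axis of case, either way round below 0.1 rad and linear speed of each of profile_40_a, profile_40_b, profile_40_c, profile_30_a, profile_30_b, profile_50 below 0.03 m/s and z of profile_40_b in the frame of case between 0.023 and 0.032 m and x of profile_40_b in the frame of case between -0.015 and 0.015 m and y of profile_40_b in the frame of case between -0.092 and 0.092 m and z of profile_40_c in the frame of case between 0.023 and 0.032 m and x of profile_40_c in the frame of case between -0.015 and 0.015 m and y of profile_40_c in the frame of case between -0.092 and 0.092 m and z of profile_30_a in the frame of bar_rack between 0.04 and 0.049 m and x of profile_30_a in the frame of bar_rack between -0.02 and 0.032 m and y of profile_30_a in the frame of bar_rack between -0.195 and 0.195 m and angle between the x axis of each of profile_30_a, profile_30_b, profile_50 and the x axis of bar_rack, either way round below 0.3 rad and z of profile_30_b in the frame of bar_rack between 0.04 and 0.049 m and x of profile_30_b in the frame of bar_rack between -0.02 and 0.032 m and y of profile_30_b in the frame of bar_rack between -0.195 and 0.195 m and z of profile_50 in the frame of bar_rack between 0.05 and 0.059 m and x of profile_50 in the frame of bar_rack between -0.02 and 0.032 m and y of profile_50 in the frame of bar_rack between -0.195 and 0.195 m and horizontal distance between profile_30_a and profile_30_b above 0.055 m and horizontal distance between profile_30_a and profile_50 above 0.055 m), for 0.2 s.
At the end, for the whole second after the job is handed in: Each 40 mm profile lies flat in a channel of the case (15 mm lengthwise, 0.1 rad); the 30 mm one from the case lies flat on the rack deck behind the rail, in its own bay (0.3 rad); look-alikes on the rack; lid shut to 5 mm, past the catch; all at rest (all of step 2 and value of joint lid below 0.005 m and velocity of joint lid below 0.01 m/s); the robot touches nothing.
It fails at once if a tool or the tape lying about is moved more than 40 mm (distance of any of pliers, driver, wrench, tape from where it was at the start of the episode above 0.04 m).
Of profile_40_a, profile_40_b, profile_40_c only 2 to 3 are there at a start; the rules pass over those that are not, and their reading is None.
Of profile_30_b, profile_50 only 1 to 1 are there at a start; the rules pass over those that are not, and their reading is None.
At some moment in a run one of profile_40_a, profile_40_b, profile_40_c, profile_30_a may be knocked a few centimetres aside while the robot is not near it.
Once in a run the grip may slacken for a moment while it holds something.
It also fails if it takes over 208 s, if anything falls off the work surface, if the arm or the gripper's body presses on something with over 40 N, if the wrist force passes 120 N, or if a joint passes its speed limit or range.

## Working session

There is one attempt and no reset: what is moved stays moved. The work goes in short steps, Python scripts to look and compute and a tool call to move; the robot and the scene stay as the last step left them, time stands still between calls to the robot, and variables do not carry over. Pictures are saved under pics/ and viewed, at most 14 in all, crops included, and the job is handed in when it is done.

Besides the shell and the picture viewer there is one more tool, called after ">>>" as a command line: name --argument value ..., lists and objects as JSON in quotes. play_rows: Moves the arm, as the interface text tells. Shift numbers are shares of 0.1 m and turn numbers shares of 90 degrees, none past 1 either way. Its arguments: {"type":"object","properties":{"increments":{"type":"array"},"squeeze":{"type":"number"}},"required":["increments"]}

```bash
ls; mkdir -p pics; python3 - <<'E'
from bench import ctrl
import cv2
for n in("top","side"):
    cv2.imwrite(f"pics/{n}0.png",ctrl.get_image(n)[:,:,::-1]); c=ctrl.get_calibration(n); print(n,c)
print(ctrl.get_state())
E
```

```text
pics
top {'vertical_fov': 56.74432912808711, 'cx': 281.19657393421346, 'cy': 202.4442026562499, 'R': array([[-0.01077695, -0.9998688 , -0.01209317],
       [-0.98424855,  0.01274127, -0.17633052],
       [ 0.17646147,  0.01000238, -0.98425673]]), 't': array([-0.04337453,  0.58962202,  1.22028077])}
side {'vertical_fov': 48.68622361496401, 'cx': 279.91862297327884, 'cy': 219.5989103091512, 'R': array([[ 0.92907766, -0.36934844, -0.01991083],
       [-0.26271457, -0.62103765, -0.73843977],
       [ 0.2603762 ,  0.69129875, -0.67402542]]), 't': array([-0.53706787,  0.18274049,  1.40873691])}
{'time': 0.1, 'joint_positions': array([ 1.29410799,  0.32173036, -0.07007967,  1.45153622,  0.02261186,
        1.3708265 , -0.0569034 ]), 'qd': array([ 0.00050158, -0.00110289,  0.00063807, -0.00359936, -0.0009638 ,
       -0.00058135,  0.00094815]), 'joint_torque': array([-2.26955274e-05, -4.92574310e+01, -4.05653547e-01, -3.13401568e+01,
       -6.41860301e-02,  3.95057048e-02,  6.55096619e-05]), 'position': array([ 0.18620466, -0.62236351,  0.29129121]), 'tool_rot': array([-3.10678122e+00, -4.54952313e-01,  5.55975531e-04]), 'ft_force': array([-0.31995207,  0.06720901,  0.24858928]), 'torque': array([ 0.06333003,  0.00834737, -0.01873113]), 'grip_force': 0.0, 'grip_width': 1.0006784440900343}
```

View pics/top0.png

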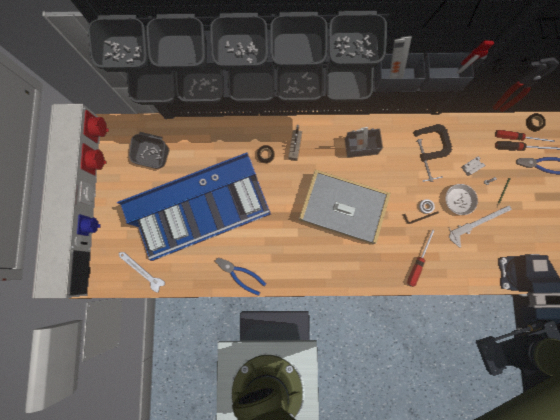

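View pics/side0.png

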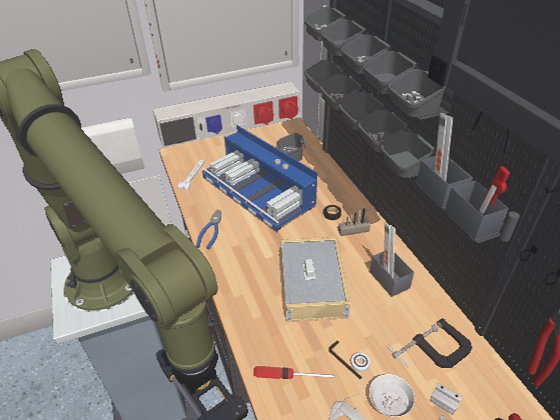

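```bash
python3 - <<'E'
import cv2
a=cv2.imread("pics/top0.png")[145:305,110:300]; cv2.imwrite("pics/c1.png",cv2.resize(a,None,fx=4,fy=3.7 and 4*0.93,interpolation=cv2.INTER_CUBIC) if 0 else cv2.resize(a[:145],None,fx=4,fy=4,interpolation=cv2.INTER_CUBIC))
a=cv2.imread("pics/side0.png")[120:330,190:360]; cv2.imwrite("pics/c2.png",cv2.resize(a[:150],None,fx=4,fy=4,interpolation=cv2.INTER_CUBIC))
a=cv2.imread("pics/top0.png")[160:260,290:400]; cv2.imwrite("pics/c3.png",cv2.resize(a,None,fx=6,fy=6,interpolation=cv2.INTER_CUBIC))
E
```

```text
(no output)
```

View pics/c1.png

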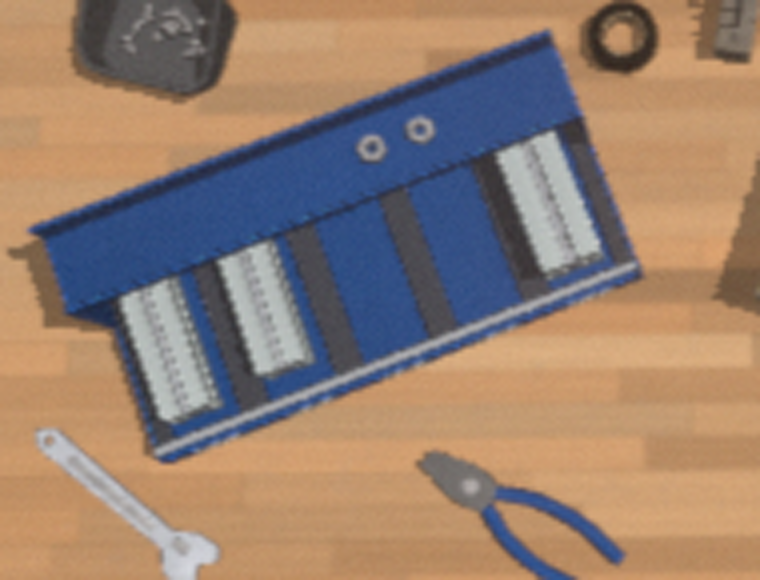

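View pics/c3.png

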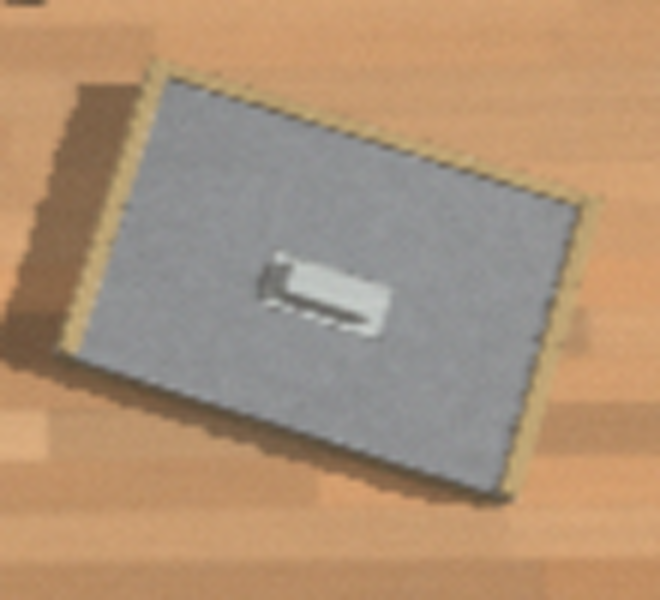

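View pics/c2.png

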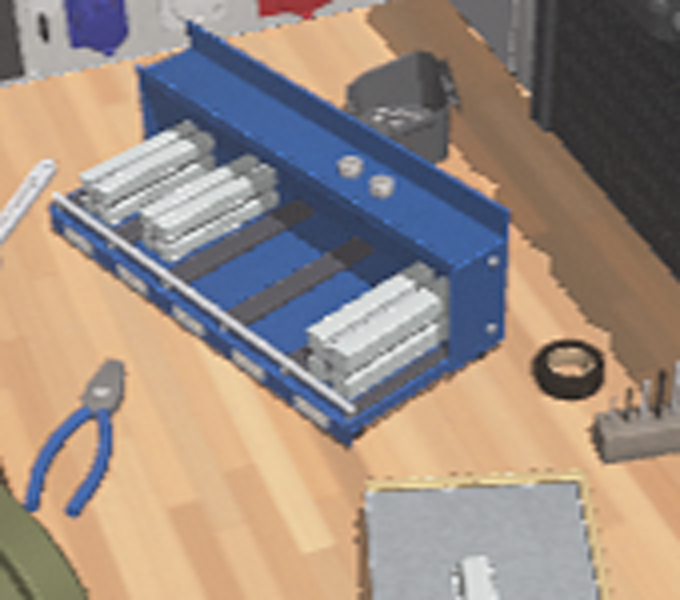

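```bash
cat > h.py <<'E'
import numpy as np, cv2, json
from scipy.optimize import least_squares
from scipy.spatial.transform import Rotation as Rn
from bench import ctrl
C={n:ctrl.get_calibration(n) for n in("top","side")}
def proj(n,X):
    c=C[n]; f=210/np.tan(np.radians(c["vertical_fov"]/2)); X=np.atleast_2d(X)@c["R"].T+c["t"]
    return X[:,:2]/X[:,2:]*f+[c["cx"],c["cy"]]
def w(p,X):  # p=(x,y,yaw)
    X=np.atleast_2d(X); c,s=np.cos(p[2]),np.sin(p[2])
    return np.c_[p[0]+c*X[:,0]-s*X[:,1],p[1]+s*X[:,0]+c*X[:,1],X[:,2]]
def fit(obs,p0,loss='soft_l1'):
    r=lambda p:np.concatenate([(proj(n,w(p,X))-uv).ravel() for n,X,uv in obs])
    s=least_squares(r,p0,loss=loss); return s.x,r(s.x).reshape(-1,2)
def rect(img,n,p,z,x0,x1,y0,y1,k=1000):
    """metric view of plane z of frame p: columns = -y, rows = -x, k px/m"""
    q=np.array([[x1,y1],[x1,y0],[x0,y0],[x0,y1]]); 
    uv=proj(n,w(p,np.c_[q,np.full(4,z)])).astype(np.float32)
    W,H=int((y1-y0)*k),int((x1-x0)*k)
    M=cv2.getPerspectiveTransform(uv,np.float32([[0,0],[W,0],[W,H],[0,H]]))
    return cv2.warpPerspective(img,M,(W,H),flags=cv2.INTER_CUBIC)
E
python3 - <<'E'
from h import *
t=lambda x,y:(110+x/4,145+y/4); s=lambda x,y:(190+x/4,120+y/4); k=lambda x,y:(290+x/6,160+y/6)
obs=[("top",[-.082,.211,.044],t(157,452)),("top",[-.082,-.211,.044],t(635,265)),("top",[.027,.211,.138],t(70,312)),("top",[.027,-.211,.138],t(583,120)),
("side",[-.082,.211,.044],s(57,197)),("side",[-.082,-.211,.044],s(352,408)),("side",[.027,.211,.138],s(140,70)),("side",[.027,-.211,.138],s(452,265))]
p,r=fit(obs,[.6,.3,.35]); print("rack",p.round(4).tolist(),r.round(1).tolist())
o2=[("top",[.085,.128,.067],k(153,62)),("top",[.085,-.128,.067],k(600,200)),("top",[-.085,.128,.067],k(65,350)),("top",[-.085,-.128,.067],k(510,500)),
("side",[.085,.128,.067],s(365,483)),("side",[.085,-.128,.067],(350,305)),("side",[-.085,.128,.067],(283,242))][:5]
p2,r=fit(o2,[.6,-.2,-.3]); print("case",p2.round(4).tolist(),r.round(1).tolist())
print(proj("side",w(p2,[[.085,-.128,.067],[-.085,.128,.067],[-.085,-.128,.067],[.085,.128,.067]])))
np.savez("p.npz",rack=p,case=p2)
im=cv2.imread("pics/top0.png")
v=[rect(im,"top",p,.03+h,-.1,.04,-.215,.215,1500) for h in(.03,.04,.05)]
for i in v:
    for yb in (-.164,-.082,0,.082,.164): 
        c=int((.215-yb)*1500); cv2.line(i,(c,0),(c,8),(0,0,255),1)
        for e in(.015,.02,.025):
            for sg in(-1,1): cv2.line(i,(c+int(sg*e*1500),0),(c+int(sg*e*1500),5),(0,255,255),1)
cv2.imwrite("pics/r.png",np.vstack(v)[:600])
E
```

```text
rack [0.5668, 0.2101, 0.3628] [[-0.3, -0.4], [2.2, -1.0], [-0.4, -0.3], [1.3, -1.9], [-1.8, -1.1], [-0.2, 1.2], [-2.0, -1.7], [-1.0, -0.1]]
case [0.571, -0.2568, -0.3242] [[-0.5, -0.1], [0.7, 0.3], [-1.4, 0.8], [1.6, 0.4], [52.1, -4.2]]
[[346.70166544 303.4376828 ]
 [278.3549646  239.44128555]
 [283.31297864 307.0067423 ]
 [333.39076258 236.55678989]]
```

View pics/r.png

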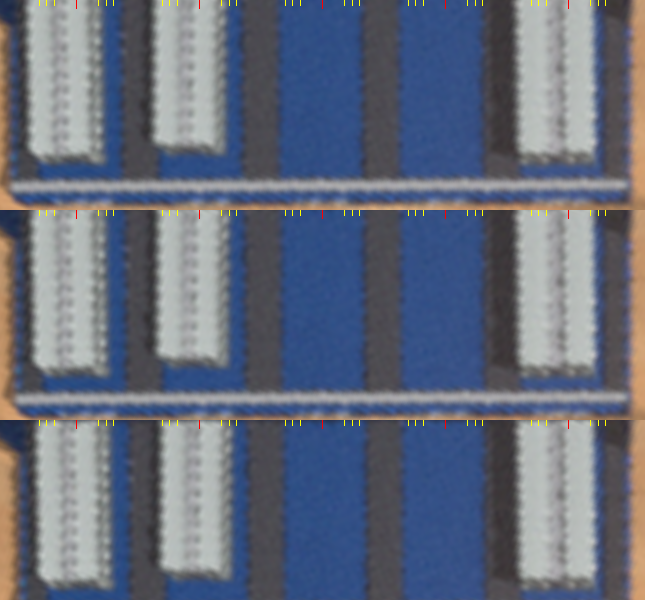

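```bash
cat >> h.py <<'E'
P=dict(np.load("p.npz")) if __import__("os").path.exists("p.npz") else {}
def pose():
    s=ctrl.get_state(); R=Rn.from_rotvec(s["tool_rot"]).as_matrix(); return s,np.array(s["position"]),R
def go(frame,x,y,z,dyaw=0):
    """delta from measured pose to grasp point (x,y,z) in frame (None=world), tool down and aligned with it"""
    s,p,R=pose(); f=np.array([0,0,0.]) if frame is None else P[frame]
    g=w(f,[x,y,z])[0]; yaw=f[2]+dyaw; c,si=np.cos(yaw),np.sin(yaw)
    Rt=np.array([[c,si,0],[si,-c,0],[0,0,-1.]]); tcp=g+[0,0,.051]
    d=R.T@(tcp-p)/.1; rv=Rn.from_matrix(R.T@Rt).as_rotvec()/(np.pi/2)
    print("t%.1f"%s["time"],"shift",d.round(3).tolist(),"turn",rv.round(4).tolist(),"grip",round(float(s["grip_width"]),3))
def where(frame):
    s,p,R=pose(); f=P[frame]; g=p+R[:,2]*.051; c,si=np.cos(f[2]),np.sin(f[2]); d=g-[f[0],f[1],0]
    return [round(float(v),4) for v in (c*d[0]+si*d[1],-si*d[0]+c*d[1],d[2],np.arctan2(R[1,0],R[0,0])-f[2])]
E
python3 - <<'E'
from h import *
im=cv2.imread("pics/top0.png"); p=P["rack"]
# rail rows at several y, z=.046
k=2000
v=rect(im,"top",p,.046,-.11,-.05,-.215,.215,k).astype(float)
for y in (.1+.0,.03,-.03,-.09,-.13):
    c=int((.215-y)*k); b=v[:,c-8:c+8].mean((1,)); m=b[:,2]; i=slice(40,110); ww=np.clip(m[i]-np.median(m),0,None); print("rail x at",y,round(-.05-(np.arange(120)[i]@ww/ww.sum())/k,4))
v=rect(im,"top",p,.037,-.06,-.0,-.215,.215,k).astype(float).mean(0); sat=v[:,0]-v[:,2]; 
g=np.gradient(np.convolve(sat,np.ones(5)/5,'same')); 
idx=[i for i in range(3,len(g)-3) if abs(g[i])>1 and abs(g[i])==abs(g[i-3:i+4]).max()]
print("strip edges",[(round(.215-i/k,4),round(g[i],1)) for i in idx])
p=P["case"]; v=rect(im,"top",p,.086,-.08,.06,-.1,.1,3500); cv2.imwrite("pics/bar.png",v)
v=rect(im,"top",p,.067,-.12,.11,-.16,.16,2000); 
for x in(-.085,.085):
  for y in(-.128,.128):cv2.drawMarker(v,(int((.16-y)*2000),int((.11-x)*2000)),(0,0,255))
for y in(-.025,.025):
  for x in(-.022,-.002):
    q=proj("top",w(p,[x,y,.086]))
    a=w(p,[x,y,.086])[0]
cv2.imwrite("pics/cs.png",v)
g=v[:,:,2].astype(float)
E
```

```text
rail x at 0.1 -0.0951
rail x at 0.03 -0.0935
rail x at -0.03 -0.0942
rail x at -0.09 -0.094
rail x at -0.13 -0.0955
strip edges [(0.21, np.float64(-5.0)), (0.151, np.float64(7.2)), (0.14, np.float64(-6.9)), (0.0685, np.float64(7.2)), (0.0585, np.float64(-6.7)), (0.033, np.float64(6.5)), (-0.023, np.float64(-6.8)), (-0.0485, np.float64(6.3)), (-0.105, np.float64(-6.1)), (-0.1815, np.float64(5.1)), (-0.187, np.float64(-5.7)), (-0.2, np.float64(3.2)), (-0.2065, np.float64(-10.7))]
```

View pics/cs.png

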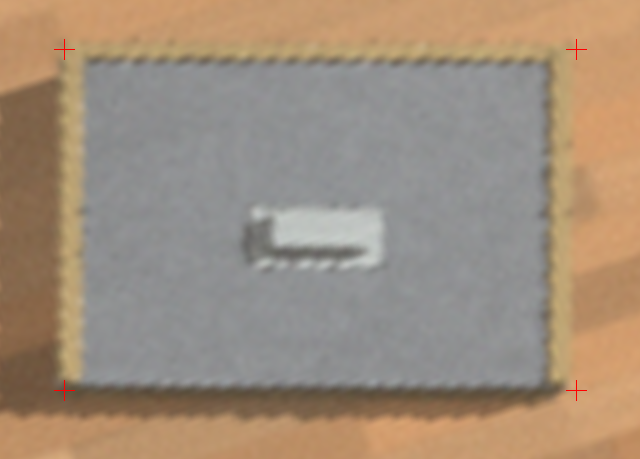

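```bash
python3 - <<'E'
from h import *
im=cv2.imread("pics/top0.png"); k=2000
p=P["rack"]; p[:2]=w(p,[0,.005,0])[0,:2]
v=rect(im,"top",p,.046,-.11,-.05,-.215,.215,k).astype(float)
for y in (.19,.1,.03,-.03,-.09,-.13):
    c=int((.215-y)*k); b=v[40:95,c-8:c+8].mean(1); m=b[:,2]; j=m[:].argmax() if 0 else None
    print(y, "R by 2mm from x=-.07:",m[::4].round().astype(int).tolist())
for n,z,x0,x1 in(("top",.138,.0,.06),):
    v=rect(im,n,p,z,x0,x1,-.215,.215,k).astype(float)
    for y in(.04,-.04,-.08): c=int((.215-y)*k); print("shelf",y,v[:,c-8:c+8].mean((1))[::4].sum(1).round().astype(int).tolist())
p=P["case"]; p[:2]=w(p,[.003,.0015,0])[0,:2]
v=rect(im,"top",p,.086,-.06,.04,-.06,.06,k); g=v.min(2).astype(float)
m=(g>175).astype(np.uint8); n,l,s,c=cv2.connectedComponentsWithStats(m); i=1+s[1:,4].argmax(); print("bar bbox y",.06-s[i,0]/k,.06-(s[i,0]+s[i,2])/k,"x",.04-s[i,1]/k,.04-(s[i,1]+s[i,3])/k,g.max(), np.median(g))
print("col thru center",g[::4,110:130].mean(1).round().astype(int).tolist())
print("row thru center",g[80:100,::4].mean(0).round().astype(int).tolist())
print("cam",-C["top"]["R"].T@C["top"]["t"])
np.savez("p.npz",**P)
E
```

```text
0.19 R by 2mm from x=-.07: [63, 57, 61, 80, 115, 153, 166, 145, 97, 56, 45, 63, 111, 170]
0.1 R by 2mm from x=-.07: [44, 45, 50, 72, 114, 155, 166, 136, 86, 54, 52, 67, 105, 157]
0.03 R by 2mm from x=-.07: [72, 74, 78, 91, 125, 159, 164, 133, 85, 55, 54, 76, 123, 173]
-0.03 R by 2mm from x=-.07: [61, 61, 63, 84, 126, 162, 163, 127, 81, 57, 56, 78, 131, 186]
-0.09 R by 2mm from x=-.07: [55, 54, 61, 88, 132, 166, 162, 123, 78, 64, 83, 122, 161, 190]
-0.13 R by 2mm from x=-.07: [83, 81, 84, 100, 134, 165, 163, 126, 83, 61, 64, 91, 143, 187]
shelf 0.04 [272, 269, 268, 267, 266, 263, 260, 264, 263, 261, 263, 260, 262, 266, 270, 262, 210, 176, 202, 240, 264, 270, 269, 264, 258, 262, 267, 264, 257, 260]
shelf -0.04 [331, 297, 252, 243, 261, 265, 270, 268, 265, 267, 266, 265, 266, 256, 251, 255, 222, 192, 212, 236, 239, 237, 250, 257, 241, 228, 227, 232, 237, 238]
shelf -0.08 [328, 304, 263, 262, 266, 266, 266, 270, 268, 267, 269, 269, 268, 264, 270, 266, 221, 202, 239, 264, 264, 265, 265, 265, 264, 267, 267, 265, 262, 263]
bar bbox y 0.0225 -0.0305 x -0.0020000000000000018 -0.030499999999999992 200.0 144.0
col thru center [144, 144, 145, 144, 143, 142, 142, 142, 143, 142, 142, 143, 144, 143, 143, 142, 143, 145, 145, 147, 155, 170, 184, 190, 190, 189, 189, 193, 195, 184, 149, 111, 102, 130, 166, 166, 148, 145, 145, 144, 144, 144, 142, 142, 143, 143, 143, 143, 143, 144]
row thru center [143, 141, 142, 144, 144, 143, 143, 144, 145, 145, 142, 139, 139, 149, 163, 161, 150, 145, 153, 170, 178, 178, 181, 182, 183, 183, 182, 181, 181, 181, 181, 180, 179, 178, 180, 183, 182, 179, 179, 180, 182, 182, 182, 181, 176, 162, 148, 145, 144, 144, 144, 144, 144, 143, 143, 144, 145, 144, 144, 144]
cam [ 0.36453463 -0.06308708  1.30451338]
```

```bash
python3 - <<'E'
from h import *
p=P["case"]; p[:2]=w(p,[.001,-.001,0])[0,:2]; np.savez("p.npz",**P)
print(P); go("case",-.012,0,.15)
E
```

```text
{'rack': array([0.56506125, 0.2148203 , 0.36284625]), 'case': array([ 0.57499279, -0.2575798 , -0.32420732])}
t0.1 shift [4.673, -2.448, 0.907] turn [-0.001, 0.0004, 0.3915] grip 1.001
```

>>> play_rows --increments '[[[0.35,-0.18,0,0,0,0,1],[0.7,-0.36,0,0,0,0,1],[1,-0.53,0,0,0,0,1]]]'

```text
time: 0.4
position: [0.2683, -0.5417, 0.2916]
tool_rot: [-3.107, -0.456, -0.001]
ft_force: [0.8, -1.2, -0.3]
grip_width: 1.005
grip_force: 0.0
```

>>> play_rows --increments '[[[0.35,-0.18,0,0,0,0,1],[0.7,-0.36,0,0,0,0,1],[1,-0.53,0,0,0,0,1]]]'

```text
time: 0.7
position: [0.349, -0.4619, 0.2918]
tool_rot: [-3.107, -0.457, -0.0]
ft_force: [0.3, 0.5, 0.3]
grip_width: 1.005
grip_force: 0.0
```

>>> play_rows --increments '[[[0.35,-0.18,0,0,0,0,1],[0.7,-0.36,0,0,0,0,1],[1,-0.53,0,0,0,0,1]]]'

```text
time: 1.0
position: [0.4295, -0.3825, 0.2919]
tool_rot: [-3.108, -0.457, 0.0]
ft_force: [0.9, -0.9, -1.1]
grip_width: 1.001
grip_force: 0.0
```

>>> play_rows --increments '[[[0.35,-0.18,0,0,0,0,1],[0.7,-0.36,0,0,0,0,1],[1,-0.53,0,0,0,0,1]]]'

```text
time: 1.3
position: [0.5099, -0.303, 0.2918]
tool_rot: [-3.108, -0.457, 0.0]
ft_force: [-0.5, 0.3, -0.5]
grip_width: 1.0
grip_force: 0.0
```

>>> play_rows --increments '[[[0.2,-0.1,0.1,0,0,0.09,1],[0.4,-0.2,0.3,0,0,0.18,1],[0.6,-0.3,0.5,0,0,0.27,1],[0.67,-0.33,0.7,0,0,0.35,1],[0.67,-0.33,0.85,0,0,0.39,1],[0.67,-0.33,0.85,0,0,0.39,1],[0.67,-0.33,0.85,0,0,0.39,1]]]'

```text
time: 2.0
position: [0.5632, -0.2543, 0.2071]
tool_rot: [-3.101, 0.501, 0.001]
ft_force: [-0.6, 0.1, 0.5]
grip_width: 0.998
grip_force: 0.0
```

```bash
python3 - <<'E'
from h import *
print(where("case")); go("case",-.012,0,.084)
E
```

```text
[-0.0123, -0.0006, 0.1561, 0.0038]
t2.0 shift [0.003, -0.006, 0.721] turn [0.0001, 0.0005, 0.0024] grip 0.998
```

>>> play_rows --increments '[[[0,-0.006,0.3,0,0,0,1],[0,-0.006,0.55,0,0,0,1],[0,-0.006,0.72,0,0,0,1],[0,-0.006,0.72,0,0,0,-1],[0,-0.006,0.72,0,0,0,-1],[0,-0.006,0.72,0,0,0,-1],[0,-0.006,0.72,0,0,0,-1]]]' --squeeze 35

```text
time: 2.7
position: [0.5644, -0.2539, 0.1368]
tool_rot: [3.1, -0.503, 0.004]
ft_force: [0.2, 0.3, 0.2]
grip_width: 0.72
grip_force: 0.0
```

>>> play_rows --increments '[[[0,0,0,0,0,0,-1],[0,0,0,0,0,0,-1],[0,0,0,0,0,0,-1]]]'

```text
time: 3.0
position: [0.5644, -0.2525, 0.136]
tool_rot: [-3.1, 0.502, -0.002]
ft_force: [0.3, 2.9, 4.3]
grip_width: 0.571
grip_force: 35.0
```

```bash
python3 - <<'E'
from h import *
print(where("case")); print({k:v for k,v in ctrl.get_state().items() if k in("ft_force","torque","grip_force","grip_width")})
E
```

```text
[-0.0116, 0.0015, 0.085, 0.0029]
{'ft_force': array([0.30111393, 2.90114144, 4.33005198]), 'torque': array([ 0.89999538, -0.0761781 , -0.19847394]), 'grip_force': 35.00345528125763, 'grip_width': 0.5709123447021036}
```

>>> play_rows --increments '[[[-0.08,-0.02,0,0,0,0,-1],[-0.18,-0.02,0,0,0,0,-1],[-0.33,-0.02,0,0,0,0,-1],[-0.48,-0.02,0,0,0,0,-1],[-0.63,-0.02,0,0,0,0,-1],[-0.78,-0.02,0,0,0,0,-1],[-0.9,-0.02,0,0,0,0,-1],[-0.9,-0.02,0,0,0,0,-1]]]'

```text
time: 3.8
position: [0.4772, -0.2227, 0.1359]
tool_rot: [3.101, -0.504, -0.001]
ft_force: [-0.5, 1.1, 6.1]
grip_width: 0.567
grip_force: 35.0
```

>>> play_rows --increments '[[[-0.15,0,0,0,0,0,-1],[-0.3,0,0,0,0,0,-1],[-0.43,0,0,0,0,0,-1],[-0.55,0,0,0,0,0,-1],[-0.65,0,0,0,0,0,-1],[-0.68,0,0,0,0,0,-1],[-0.68,0,0,0,0,0,-1]]]'

```text
time: 4.5
position: [0.415, -0.2016, 0.1359]
tool_rot: [3.1, -0.504, 0.005]
ft_force: [4.3, 1.0, 4.3]
grip_width: 0.57
grip_force: 35.0
```

```bash
python3 - <<'E'
from h import *
print(where("case")); print(ctrl.get_state()["ft_force"])
E
```

```text
[-0.1693, 0.0021, 0.0849, 0.0021]
[4.30525291 1.02626139 4.30792172]
```

>>> play_rows --increments '[[[0.02,0,0,0,0,0,1],[0.02,0,0,0,0,0,1],[0.02,0,0,0,0,0,1],[0.02,0,0,0,0,0,1],[0,0,-0.35,0,0,0,1],[0,0,-0.7,0,0,0,1],[0,0,-0.8,0,0,0,1]]]'

```text
time: 5.2
position: [0.4158, -0.2024, 0.2185]
tool_rot: [3.099, -0.503, 0.007]
ft_force: [-0.1, -0.1, -0.1]
grip_width: 0.988
grip_force: 0.0
```

```bash
python3 - <<'E'
from h import *
p=P["case"]; p[:2]=w(p,[0,.002,0])[0,:2]; np.savez("p.npz",**P)
t=ctrl.get_image("top")[:,:,::-1].copy(); s=ctrl.get_image("side")[:,:,::-1].copy()
cv2.imwrite("pics/t1.png",t); cv2.imwrite("pics/s1.png",s)
v=rect(t,"top",p,.038,-.12,.11,-.16,.16,1200)
for y in(-.108,-.036,.036,.108): cv2.line(v,(int((.16-y)*1200),30),(int((.16-y)*1200),60),(0,0,255))
u=cv2.resize(s[200:360,220:400],None,fx=2.2,fy=2.2,interpolation=cv2.INTER_CUBIC)
H=max(v.shape[0],u.shape[0]); pad=lambda a:cv2.copyMakeBorder(a,0,H-a.shape[0],0,0,cv2.BORDER_CONSTANT)
cv2.imwrite("pics/m1.png",np.hstack([pad(v),pad(u)])); print(where("case"))
E
```

```text
[-0.169, -0.0005, 0.1656, 0.0022]
```

View pics/m1.png

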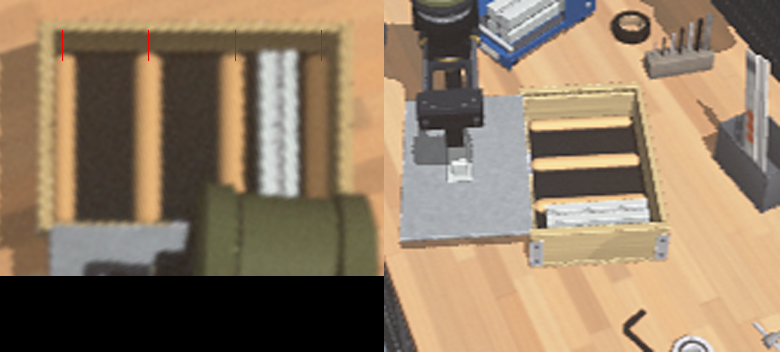

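```bash
python3 - <<'E'
from h import *
go("case",-.022,-.070,.11);go("case",-.022,-.070,.037)
E
```

```text
t5.3 shift [1.469, 0.698, 0.561] turn [0.0006, -0.0019, 0.0014] grip 0.996
t5.3 shift [1.467, 0.698, 1.291] turn [0.0006, -0.0019, 0.0014] grip 0.996
```

>>> play_rows --increments '[[[0.4,0.2,0,0,0,0,0.01],[0.8,0.4,0,0,0,0,0.01],[1,0.6,0,0,0,0,0.01]]]'

```text
time: 5.6
position: [0.4916, -0.291, 0.213]
tool_rot: [-3.1, 0.502, 0.002]
ft_force: [0.3, -0.4, 0.7]
grip_width: 0.808
grip_force: 0.0
```

>>> play_rows --increments '[[[0.3,0.08,0.2,0,0,0,0.01],[0.468,0.098,0.4,0,0,0,0.01],[0.468,0.098,0.56,0,0,0,0.01],[0.468,0.098,0.56,0,0,0,0.01],[0.468,0.098,0.56,0,0,0,0.01]]]'

```text
time: 6.1
position: [0.5305, -0.3135, 0.1582]
tool_rot: [-3.1, 0.502, 0.004]
ft_force: [0.1, 0.1, 0.4]
grip_width: 0.513
grip_force: 0.0
```

```bash
python3 - <<'E'
from h import *
print(where("case")); go("case",-.022,-.070,.037)
t=ctrl.get_image("side")[:,:,::-1].copy(); cv2.imwrite("pics/s2.png",cv2.resize(t[200:340,240:400],None,fx=4,fy=4,interpolation=cv2.INTER_CUBIC))
E
```

```text
[-0.0245, -0.0692, 0.1072, 0.0029]
t6.1 shift [0.026, 0.008, 0.702] turn [-0.0002, 0.0017, 0.0018] grip 0.513
```

View pics/s2.png

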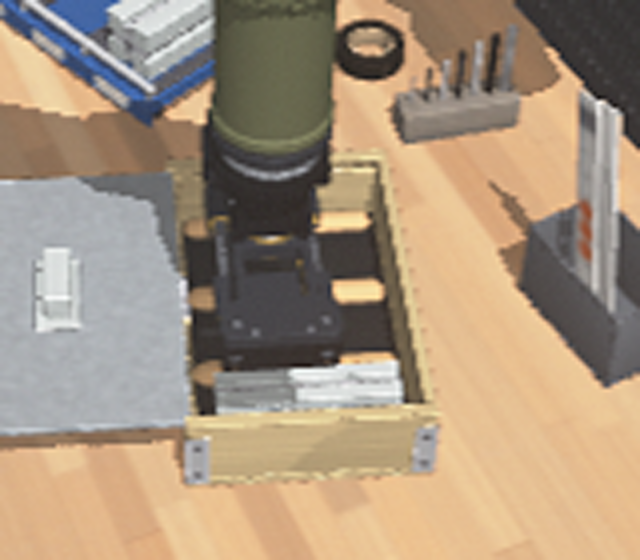

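>>> play_rows --increments '[[[0.02,0.008,0.25,0,0,0,0.01],[0.02,0.008,0.45,0,0,0,0.01],[0.02,0.008,0.6,0,0,0,0.01],[0.02,0.008,0.7,0,0,0,0.01],[0.02,0.008,0.7,0,0,0,0.01]]]' --squeeze 40

```text
time: 6.65
position: [0.5325, -0.3154, 0.0884]
tool_rot: [-3.101, 0.503, 0.003]
ft_force: [-0.1, -0.2, -0.2]
grip_width: 0.508
grip_force: 0.0
```

>>> play_rows --increments '[[[0,0,0,0,0,0,-1],[0,0,0,0,0,0,-1],[0,0,0,0,0,0,-1],[0,0,0,0,0,0,-1],[0,0,0,0,0,0,-1]]]'

```text
time: 7.15
position: [0.5338, -0.3163, 0.0904]
tool_rot: [3.1, -0.503, 0.003]
ft_force: [-0.6, -0.5, 5.5]
grip_width: 0.34
grip_force: 40.0
```

```bash
python3 - <<'E'
from h import *
print(where("case")); go("case",-.022,-.070,.16); 
E
```

```text
[-0.0203, -0.0708, 0.0394, 0.0022]
t7.2 shift [-0.014, -0.007, -1.206] turn [0.0005, -0.0011, 0.0014] grip 0.34
```

```bash
python3 - <<'E'
from h import *
go("rack",-.109,0,.16)
E
```

```text
t7.2 shift [-2.226, -4.447, -1.214] turn [0.0009, -0.0009, -0.436] grip 0.34
```

>>> play_rows --increments '[[[0,0,-0.15,0,0,0,-1],[0,0,-0.4,0,0,0,-1],[0,0,-0.7,0,0,0,-1],[0,0,-1,0,0,0,-1]]]'

```text
time: 7.55
position: [0.5328, -0.3151, 0.1903]
tool_rot: [-3.1, 0.503, 0.002]
ft_force: [-0.7, -0.6, -1.0]
grip_width: 0.339
grip_force: 40.0
```

>>> play_rows --increments '[[[-0.1,-0.2,-0.1,0,0,0,-1],[-0.22,-0.45,-0.2,0,0,0,-1],[-0.36,-0.72,-0.2,0,0,0,-1],[-0.5,-1,-0.2,0,0,0,-1]]]'

```text
time: 7.95
position: [0.5171, -0.2038, 0.2101]
tool_rot: [3.101, -0.504, 0.001]
ft_force: [-0.5, 0.1, -1.7]
grip_width: 0.342
grip_force: 40.0
```

>>> play_rows --increments '[[[-0.14,-0.28,0,0,0,0,-1],[-0.28,-0.56,0,0,0,0,-1],[-0.4,-0.8,0,0,0,0,-1],[-0.5,-1,0,0,0,0,-1]]]'

```text
time: 8.35
position: [0.501, -0.0921, 0.2096]
tool_rot: [-3.101, 0.501, 0.001]
ft_force: [-0.5, 0.1, -0.8]
grip_width: 0.341
grip_force: 40.0
```

>>> play_rows --increments '[[[-0.14,-0.28,0,0,0,0,-1],[-0.28,-0.56,0,0,0,0,-1],[-0.4,-0.8,0,0,0,0,-1],[-0.5,-1,0,0,0,0,-1]]]'

```text
time: 8.75
position: [0.485, 0.0184, 0.2097]
tool_rot: [3.101, -0.501, -0.0]
ft_force: [0.0, 0.2, -0.9]
grip_width: 0.34
grip_force: 40.0
```

>>> play_rows --increments '[[[-0.1,-0.25,0,0,0,-0.08,-1],[-0.25,-0.5,0,0,0,-0.16,-1],[-0.4,-0.75,0,0,0,-0.24,-1],[-0.5,-1,0,0,0,-0.32,-1],[-0.5,-1,0,0,0,-0.4,-1],[-0.5,-1,0,0,0,-0.436,-1],[-0.5,-1,0,0,0,-0.436,-1]]]'

```text
time: 9.45
position: [0.4696, 0.1274, 0.2095]
tool_rot: [3.089, 0.569, -0.001]
ft_force: [-0.5, 1.2, -0.5]
grip_width: 0.341
grip_force: 40.0
```

```bash
python3 - <<'E'
from h import *
print(where("rack")); go("rack",-.109,0,.0914); s=ctrl.get_state(); print(s["grip_force"])
E
```

```text
[-0.1203, -0.0479, 0.1585, 0.0012]
t9.4 shift [0.114, -0.478, 0.671] turn [0.0001, 0.0003, 0.0007] grip 0.341
39.998876452445984
```

>>> play_rows --increments '[[[0.05,-0.25,0.1,0,0,0,-1],[0.114,-0.478,0.3,0,0,0,-1],[0.114,-0.478,0.5,0,0,0,-1],[0.114,-0.478,0.66,0,0,0,-1],[0.114,-0.478,0.67,0,0,0,-1],[0.114,-0.478,0.67,0,0,0,-1]]]'

```text
time: 10.05
position: [0.4636, 0.1756, 0.1424]
tool_rot: [-3.09, -0.565, 0.001]
ft_force: [0.4, 0.5, -1.6]
grip_width: 0.343
grip_force: 40.0
```

```bash
python3 - <<'E'
from h import *
print(where("rack")); go("rack",-.024,0,.0614); s=ctrl.get_state(); print(s["ft_force"])
t=ctrl.get_image("top")[:,:,::-1].copy();u=ctrl.get_image("side")[:,:,::-1].copy(); cv2.imwrite("pics/t3.png",t)
# predicted profile outline (top face corners and bottom front) on both
g=where("rack")
def draw(im,n):
    for zz in(g[2]-.0014,g[2]-.0314):
        q=[[g[0]+.023+a*.065,g[1]+b*.015,zz] for a,b in((1,1),(1,-1),(-1,-1),(-1,1))]
        cv2.polylines(im,[np.int32((proj(n,w(P["rack"],q))*8).round())],True,(0,0,255),1,cv2.LINE_AA,3)
draw(t,"top"); draw(u,"side")
a=cv2.resize(t[140:290,110:290],None,fx=2.2,fy=2.2,interpolation=cv2.INTER_CUBIC); b=cv2.resize(u[110:260,180:350],None,fx=2.2,fy=2.2,interpolation=cv2.INTER_CUBIC)
cv2.imwrite("pics/m3.png",np.hstack([a,b]))
E
```

```text
[-0.1088, -0.0007, 0.0914, -0.0009]
t10.1 shift [0.848, -0.008, 0.299] turn [-0.0001, 0.0004, -0.0006] grip 0.343
[ 0.35772599  0.54647101 -1.64376315]
```

View pics/m3.png

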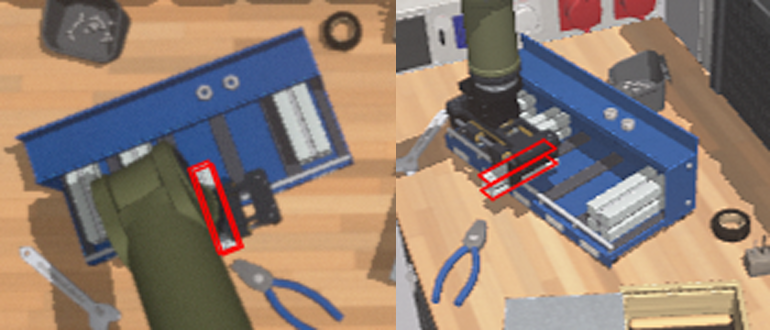

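>>> play_rows --increments '[[[0.15,0,0,0,0,0,-1],[0.35,-0.008,0,0,0,0,-1],[0.55,-0.008,0,0,0,0,-1],[0.72,-0.008,0,0,0,0,-1],[0.85,-0.008,0,0,0,0,-1],[0.85,-0.008,0,0,0,0,-1]]]'

```text
time: 10.75
position: [0.5449, 0.2071, 0.1434]
tool_rot: [-3.089, -0.565, -0.004]
ft_force: [-0.0, -0.3, -1.1]
grip_width: 0.341
grip_force: 40.0
```

>>> play_rows --increments '[[[0,0,0.08,0,0,0,-1],[0,0,0.16,0,0,0,-1],[0,0,0.23,0,0,0,-1],[0,0,0.27,0,0,0,-1],[0,0,0.29,0,0,0,-1],[0,0,0.29,0,0,0,-1]]]'

```text
time: 11.35
position: [0.5428, 0.2067, 0.1134]
tool_rot: [3.09, 0.567, -0.0]
ft_force: [-2.0, -1.4, 1.9]
grip_width: 0.345
grip_force: 40.0
```

```bash
python3 - <<'E'
from h import *
print(where("rack")); print(ctrl.get_state()["ft_force"])
E
```

```text
[-0.0237, 0.0003, 0.0624, 0.0003]
[-2.04135051 -1.36480415  1.85043535]
```

>>> play_rows --increments '[[[0,0,0,0,0,0,0.15],[0,0,0,0,0,0,0.15],[0,0,0,0,0,0,0.15],[0,0,-0.1,0,0,0,0.15],[0,0,-0.4,0,0,0,0.15],[0,0,-0.8,0,0,0,0.15],[0,0,-0.9,0,0,0,0.15]]]'

```text
time: 12.05
position: [0.5449, 0.2081, 0.2085]
tool_rot: [-3.089, -0.567, -0.012]
ft_force: [0.1, 0.7, 0.7]
grip_width: 0.572
grip_force: 0.0
```

```bash
cat >> h.py <<'E'
def meas(im,n,frame,z,x0,x1,y0,y1,k=2000,th=150):
    """bright low-saturation blob in plane z: bounding box edges (robust) in frame"""
    v=rect(im,n,P[frame],z,x0,x1,y0,y1,k).astype(int); m=((v.min(2)>th)&(v.max(2)-v.min(2)<30)).astype(np.uint8)
    N,l,s,c=cv2.connectedComponentsWithStats(cv2.morphologyEx(m,cv2.MORPH_CLOSE,np.ones((9,9))))
    if N<2: return None
    i=1+s[1:,4].argmax(); b=cv2.minAreaRect(cv2.findContours((l==i).astype(np.uint8),0,2)[0][0])
    mm=l==i; r=np.where(mm.sum(1)>6)[0]; q=np.where(mm.sum(0)>12)[0]
    return dict(x=[round(x1-r[-1]/k,4),round(x1-r[0]/k,4)],y=[round(y1-q[-1]/k,4),round(y1-q[0]/k,4)],ctr=(round(x1-b[0][1]/k,4),round(y1-b[0][0]/k,4)),wh=np.round(np.array(b[1])/k,4).tolist(),ang=round(b[2],1))
E
python3 - <<'E'
from h import *
print(where("rack"))
t=cv2.imread("pics/top0.png")
for y,h in((.164,.04),(.082,.04),(-.164,.05)): print("t0",y,meas(t,"top","rack",.03+h,-.07,.02,y-.036,y+.036))
t=ctrl.get_image("top")[:,:,::-1].copy(); cv2.imwrite("pics/t4.png",t)
s=ctrl.get_image("side")[:,:,::-1].copy(); cv2.imwrite("pics/s4.png",s)
for im,n in((t,"top"),(s,"side")):
  for y,h in((.164,.04),(.082,.04),(0,.03),(-.164,.05)): print(n,y,meas(im,n,"rack",.03+h,-.07,.02,y-.036,y+.036))
a=cv2.resize(t[140:290,110:290],None,fx=2.2,fy=2.2,interpolation=cv2.INTER_CUBIC); b=cv2.resize(s[110:260,180:350],None,fx=2.2,fy=2.2,interpolation=cv2.INTER_CUBIC)
cv2.imwrite("pics/m4.png",np.hstack([a,b]))
E
```

```text
[-0.0208, 0.0008, 0.1575, 0.0005]
t0 0.164 {'x': [np.float64(-0.065), np.float64(0.02)], 'y': [np.float64(0.1415), np.float64(0.1875)], 'ctr': (-0.0224, 0.1645), 'wh': [0.0856, 0.0462], 'ang': 89.0}
t0 0.082 {'x': [np.float64(-0.058), np.float64(0.02)], 'y': [np.float64(0.0645), np.float64(0.1045)], 'ctr': (-0.019, 0.0845), 'wh': [0.078, 0.04], 'ang': 90.0}
t0 -0.164 {'x': [np.float64(-0.065), np.float64(0.02)], 'y': [np.float64(-0.186), np.float64(-0.1365)], 'ctr': (-0.0225, -0.1613), 'wh': [0.0858, 0.0498], 'ang': 88.9}
top 0.164 {'x': [np.float64(-0.064), np.float64(-0.0235)], 'y': [np.float64(0.157), np.float64(0.1715)], 'ctr': (-0.044, 0.1655), 'wh': [0.0416, 0.0145], 'ang': 84.0}
top 0.082 None
top 0 {'x': [np.float64(-0.064), np.float64(-0.023)], 'y': [np.float64(-0.014), np.float64(0.0165)], 'ctr': (-0.0432, 0.0012), 'wh': [0.0415, 0.0315], 'ang': 90.0}
top -0.164 {'x': [np.float64(-0.066), np.float64(0.02)], 'y': [np.float64(-0.1865), np.float64(-0.136)], 'ctr': (-0.023, -0.1611), 'wh': [0.0869, 0.0508], 'ang': 88.9}
side 0.164 {'x': [np.float64(-0.0695), np.float64(-0.019)], 'y': [np.float64(0.1285), np.float64(0.17)], 'ctr': (-0.0442, 0.1497), 'wh': [0.0505, 0.0425], 'ang': 90.0}
side 0.082 {'x': [np.float64(-0.0695), np.float64(0.0005)], 'y': [np.float64(0.047), np.float64(0.118)], 'ctr': (-0.0345, 0.0825), 'wh': [0.07, 0.071], 'ang': 90.0}
side 0 {'x': [np.float64(-0.0695), np.float64(0.02)], 'y': [np.float64(-0.0355), np.float64(0.0125)], 'ctr': (-0.0247, -0.0113), 'wh': [0.0895, 0.0485], 'ang': 90.0}
side -0.164 {'x': [np.float64(-0.0695), np.float64(0.02)], 'y': [np.float64(-0.1995), np.float64(-0.1405)], 'ctr': (-0.0247, -0.17), 'wh': [0.0895, 0.059], 'ang': 90.0}
```

View pics/m4.png

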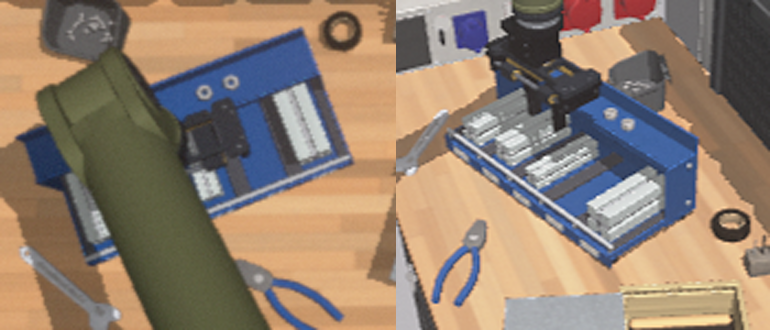

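```bash
python3 - <<'E'
from h import *
go("rack",-.024,.0845,.061)
E
```

```text
t12.2 shift [-0.022, -0.841, 0.939] turn [0.0005, -0.0031, 0.0001] grip 0.575
```

>>> play_rows --increments '[[[-0.02,-0.3,0,0,0,0,0.47],[-0.02,-0.6,0,0,0,0,0.47],[-0.02,-0.84,0,0,0,0,0.47],[-0.02,-0.84,0.2,0,0,0,0.47],[-0.02,-0.84,0.4,0,0,0,0.47],[-0.02,-0.84,0.4,0,0,0,0.47]]]'

```text
time: 12.75
position: [0.5088, 0.283, 0.159]
tool_rot: [3.088, 0.568, -0.012]
ft_force: [-0.1, -1.1, -0.6]
grip_width: 0.732
grip_force: 0.0
```

```bash
python3 - <<'E'
from h import *
print(where("rack"));go("rack",-.024,.0845,.061)
s=ctrl.get_image("side")[:,:,::-1].copy(); g=proj("side",w(P["rack"],[-.024,.0845,.07]))[0]; print(g)
E
```

```text
[-0.0288, 0.0837, 0.108, 0.0009]
t12.8 shift [0.048, -0.008, 0.47] turn [0.0005, 0.0051, 0.0006] grip 0.732
[233.95832513 170.00535272]
```

>>> play_rows --increments '[[[0.02,-0.008,0.15,0,0,0,0.47],[0.02,-0.008,0.3,0,0,0,0.47],[0.02,-0.008,0.42,0,0,0,0.47],[0.02,-0.008,0.47,0,0,0,0.47],[0.02,-0.008,0.47,0,0,0,0.47]]]'

```text
time: 13.3
position: [0.5122, 0.2856, 0.115]
tool_rot: [3.09, 0.567, -0.003]
ft_force: [-0.7, 0.4, 0.2]
grip_width: 0.732
grip_force: 0.0
```

```bash
python3 - <<'E'
from h import *
print(where("rack"),ctrl.get_state()["ft_force"])
E
```

```text
[-0.0244, 0.0849, 0.064, 0.0002] [-0.70871806  0.40921189  0.16179107]
```

>>> play_rows --increments '[[[0,0,0.01,0,0,0,-1],[0,0,0.01,0,0,0,-1],[0,0,0.01,0,0,0,-1],[0,0,0.01,0,0,0,-1],[0,0,0.01,0,0,0,-1],[0,0,0.01,0,0,0,-1]]]' --squeeze 50

```text
time: 13.9
position: [0.5131, 0.2857, 0.1157]
tool_rot: [3.089, 0.567, 0.001]
ft_force: [0.2, -1.8, 2.4]
grip_width: 0.453
grip_force: 49.9
```

```bash
python3 - <<'E'
from h import *
s=ctrl.get_state();print(where("rack"),s["ft_force"],s["grip_width"]*87,s["torque"])
E
```

```text
[-0.0233, 0.0847, 0.0647, 0.0] [ 0.18095957 -1.81958159  2.44667259] 39.38896567099621 [-0.40691561 -0.00210489  0.06872253]
```

>>> play_rows --increments '[[[0,0,-0.1,0,0,0,-1],[0,0,-0.2,0,0,0,-1],[0,0,-0.31,0,0,0,-1],[0,0,-0.31,0,0,0,-1]]]'

```text
time: 14.3
position: [0.5137, 0.2868, 0.1484]
tool_rot: [-3.089, -0.567, -0.005]
ft_force: [0.8, -0.2, -2.3]
grip_width: 0.455
grip_force: 49.9
```

```bash
python3 - <<'E'
from h import *
s=ctrl.get_state();print(where("rack"),s["ft_force"],s["grip_width"]*87,s["torque"])
E
```

```text
[-0.0223, 0.0855, 0.0974, 0.0003] [ 0.77722681 -0.23386331 -2.30265968] 39.542648680957136 [-0.00177654  0.03369969  0.01917104]
```

>>> play_rows --increments '[[[-0.12,0,0,0,0,0,-1],[-0.3,0,0,0,0,0,-1],[-0.5,0,0,0,0,0,-1],[-0.7,0,0,0,0,0,-1],[-0.85,0,0,0,0,0,-1],[-0.85,0,-0.2,0,0,0,-1],[-0.85,0,-0.5,0,0,0,-1],[-0.85,0,-0.6,0,0,0,-1]]]'

```text
time: 15.1
position: [0.4334, 0.2563, 0.2082]
tool_rot: [-3.09, -0.567, -0.005]
ft_force: [0.8, 0.8, -1.4]
grip_width: 0.459
grip_force: 49.9
```

```bash
python3 - <<'E'
from h import *
s=ctrl.get_state();print(where("rack"),s["grip_width"]*87,s["grip_force"]); go("case",-.028,-.071,.15)
E
```

```text
[-0.1082, 0.0854, 0.1572, 0.0004] 39.96539127587045 49.86638314090669
t15.1 shift [-1.157, 5.662, 0.072] turn [-0.0004, -0.0021, 0.4377] grip 0.459
```

>>> play_rows --increments '[[[-0.05,0.2,0,0,0,0,-1],[-0.1,0.45,0,0,0,0,-1],[-0.15,0.75,0,0,0,0,-1],[-0.2,1,0,0,0,0,-1]]]'

```text
time: 15.5
position: [0.4495, 0.1534, 0.2052]
tool_rot: [3.089, 0.566, -0.002]
ft_force: [0.2, -0.2, -2.7]
grip_width: 0.458
grip_force: 49.9
```

>>> play_rows --increments '[[[-0.05,0.28,0,0,0,0,-1],[-0.1,0.56,0,0,0,0,-1],[-0.15,0.8,0,0,0,0,-1],[-0.2,1,0,0,0,0,-1]]]'

```text
time: 15.9
position: [0.4662, 0.0529, 0.2052]
tool_rot: [3.09, 0.565, -0.002]
ft_force: [0.9, 0.7, -1.7]
grip_width: 0.458
grip_force: 49.9
```

>>> play_rows --increments '[[[-0.05,0.28,0,0,0,0,-1],[-0.1,0.56,0,0,0,0,-1],[-0.15,0.8,0,0,0,0,-1],[-0.2,1,0,0,0,0,-1]]]'

```text
time: 16.3
position: [0.483, -0.0475, 0.2051]
tool_rot: [-3.09, -0.565, 0.002]
ft_force: [0.2, -0.3, -2.7]
grip_width: 0.457
grip_force: 49.9
```

>>> play_rows --increments '[[[-0.05,0.25,0,0,0,0.07,-1],[-0.1,0.5,0,0,0,0.14,-1],[-0.15,0.75,0,0,0,0.22,-1],[-0.2,1,0,0,0,0.3,-1],[-0.2,1,0,0,0,0.38,-1],[-0.2,1,0,0,0,0.437,-1],[-0.2,1,0,0,0,0.437,-1]]]'

```text
time: 17.0
position: [0.4998, -0.1465, 0.2051]
tool_rot: [-3.1, 0.507, 0.003]
ft_force: [0.1, 0.6, -2.9]
grip_width: 0.455
grip_force: 49.9
```

```bash
python3 - <<'E'
from h import *
s=ctrl.get_state();print(where("case"),s["grip_width"]*87,s["grip_force"]); go("case",-.030,0,.11)
E
```

```text
[-0.1068, 0.0793, 0.1541, 0.0002] 39.578560952717986 49.86745856702328
t17.0 shift [0.768, 0.794, 0.439] turn [0.0, 0.0013, 0.0002] grip 0.455
```

>>> play_rows --increments '[[[0.3,0.3,0,0,0,0,-1],[0.6,0.6,0,0,0,0,-1],[0.768,0.794,0.1,0,0,0,-1],[0.768,0.794,0.3,0,0,0,-1],[0.768,0.794,0.43,0,0,0,-1],[0.768,0.794,0.43,0,0,0,-1]]]'

```text
time: 17.6
position: [0.5464, -0.2446, 0.1602]
tool_rot: [-3.099, 0.502, 0.009]
ft_force: [-0.7, -0.3, -1.7]
grip_width: 0.458
grip_force: 49.9
```

```bash
cat >> h.py <<'E'
def over(name,frame,off,half,top,bot):
    t=ctrl.get_image("top")[:,:,::-1].copy();u=ctrl.get_image("side")[:,:,::-1].copy(); g=where(frame)
    cv2.imwrite(f"pics/{name}_t.png",t); cv2.imwrite(f"pics/{name}_s.png",u); out=[]
    for im,n in((t,"top"),(u,"side")):
        for zz in(g[2]+top,g[2]-bot):
            q=[[g[0]+off+a*.065,g[1]+b*half,zz] for a,b in((1,1),(1,-1),(-1,-1),(-1,1))]
            cv2.polylines(im,[np.int32((proj(n,w(P[frame],q))*8).round())],True,(0,0,255),1,cv2.LINE_AA,3)
        c=proj(n,w(P[frame],g[:3]))[0].astype(int); out.append(cv2.resize(im[max(0,c[1]-60):c[1]+60,c[0]-65:c[0]+65],(390,360),interpolation=cv2.INTER_CUBIC))
    cv2.imwrite(f"pics/{name}.png",np.hstack(out))
E
python3 - <<'E'
from h import *
s=ctrl.get_state();print(where("case"),s["grip_width"]*87,s["ft_force"]); go("case",-.030,0,.044); over("m5","case",.03,.02,.0053,.0347)
E
```

```text
[-0.0316, 0.0013, 0.1092, 0.0033] 39.85702729609689 [-0.6741272  -0.34511213 -1.69344975]
t17.6 shift [0.017, 0.013, 0.652] turn [-0.0007, 0.0038, 0.0021] grip 0.458
```

View pics/m5.png

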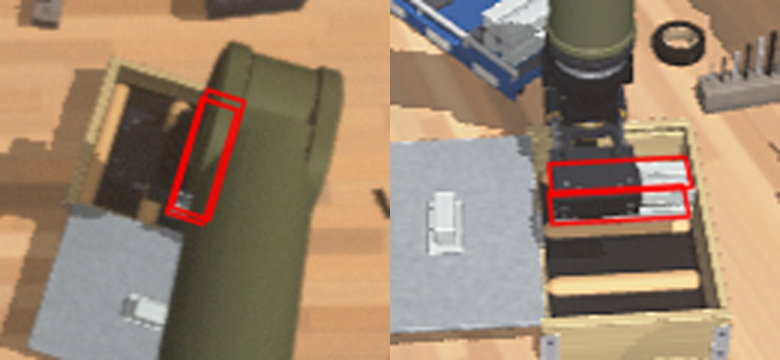

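>>> play_rows --increments '[[[0.01,0.01,0.2,0,0,0,-1],[0.01,0.01,0.4,0,0,0,-1],[0.01,0.01,0.55,0,0,0,-1],[0.01,0.01,0.62,0,0,0,-1],[0.01,0.01,0.65,0,0,0,-1],[0.01,0.01,0.65,0,0,0,-1]]]'

```text
time: 18.3
position: [0.5491, -0.2475, 0.0986]
tool_rot: [3.101, -0.505, 0.001]
ft_force: [0.2, -0.2, -2.7]
grip_width: 0.458
grip_force: 49.9
```

```bash
python3 - <<'E'
from h import *
s=ctrl.get_state();print(where("case"),s["grip_width"]*87,s["ft_force"])
E
```

```text
[-0.0277, -0.0007, 0.0476, 0.0012] 39.80468685509284 [ 0.15592378 -0.2231711  -2.67751132]
```

>>> play_rows --increments '[[[0,0,0.03,0,0,0,-1],[0,0,0.048,0,0,0,-1],[0,0,0.048,0,0,0,-1],[0,0,0.048,0,0,0,0.25],[0,0,0.048,0,0,0,0.25],[0,0,0.048,0,0,0,0.25],[0,0,-0.2,0,0,0,0.25]]]'

```text
time: 19.0
position: [0.5466, -0.2467, 0.1154]
tool_rot: [-3.099, 0.505, 0.01]
ft_force: [0.1, 0.4, 0.0]
grip_width: 0.615
grip_force: 0.0
```

>>> play_rows --increments '[[[0,0,-0.3,0,0,0,0.25],[0,0,-0.65,0,0,0,0.25],[0,0,-1,0,0,0,0.25]]]'

```text
time: 19.3
position: [0.5487, -0.2475, 0.2196]
tool_rot: [3.101, -0.506, 0.0]
ft_force: [-0.4, -0.1, 0.1]
grip_width: 0.623
grip_force: 0.0
```

```bash
python3 - <<'E'
from h import *
s=ctrl.get_state();print(where("case"),s["grip_width"]*87,s["ft_force"])
go("rack",-.08,.166,.16)
E
```

```text
[-0.0282, -0.0008, 0.1686, 0.0009] 54.20079671446174 [-0.4008707  -0.13895737  0.11998528]
t19.3 shift [-2.984, -5.213, 0.086] turn [0.0, 0.0, -0.4368] grip 0.623
```

>>> play_rows --increments '[[[-0.2,-0.35,0,0,0,0,0.47],[-0.4,-0.7,0,0,0,0,0.47],[-0.58,-1,0,0,0,0,0.47]]]'

```text
time: 19.6
position: [0.5255, -0.1323, 0.219]
tool_rot: [-3.101, 0.505, -0.002]
ft_force: [-0.7, 0.3, 0.0]
grip_width: 0.726
grip_force: 0.0
```

>>> play_rows --increments '[[[-0.2,-0.35,0,0,0,0,0.47],[-0.4,-0.7,0,0,0,0,0.47],[-0.58,-1,0,0,0,0,0.47]]]'

```text
time: 19.9
position: [0.502, -0.0188, 0.2187]
tool_rot: [-3.101, 0.504, -0.002]
ft_force: [0.9, 0.8, -0.3]
grip_width: 0.734
grip_force: 0.0
```

>>> play_rows --increments '[[[-0.2,-0.35,0,0,0,0,0.47],[-0.4,-0.7,0,0,0,0,0.47],[-0.58,-1,0,0,0,0,0.47]]]'

```text
time: 20.2
position: [0.4786, 0.0944, 0.2188]
tool_rot: [-3.101, 0.504, -0.002]
ft_force: [0.4, -0.0, -0.4]
grip_width: 0.739
grip_force: 0.0
```

>>> play_rows --increments '[[[-0.2,-0.35,0,0,0,0,0.47],[-0.4,-0.7,0,0,0,0,0.47],[-0.58,-1,0,0,0,0,0.47]]]'

```text
time: 20.5
position: [0.4554, 0.2077, 0.2188]
tool_rot: [-3.1, 0.504, -0.002]
ft_force: [0.0, 0.4, -0.0]
grip_width: 0.73
grip_force: 0.0
```

>>> play_rows --increments '[[[-0.2,-0.3,0,0,0,-0.08,0.47],[-0.4,-0.6,0,0,0,-0.17,0.47],[-0.58,-1,0,0,0,-0.26,0.47],[-0.58,-1,0,0,0,-0.35,0.47],[-0.58,-1,0,0,0,-0.437,0.47],[-0.58,-1,0,0,0,-0.437,0.47],[-0.58,-1,0,0,0,-0.437,0.47]]]'

```text
time: 21.2
position: [0.4329, 0.3184, 0.2183]
tool_rot: [3.091, 0.561, 0.0]
ft_force: [-1.5, 0.4, 0.1]
grip_width: 0.735
grip_force: 0.0
```

```bash
python3 - <<'E'
from h import *
t=ctrl.get_image("top")[:,:,::-1].copy(); u=ctrl.get_image("side")[:,:,::-1].copy(); cv2.imwrite("pics/t6.png",t); cv2.imwrite("pics/s6.png",u)
print(where("rack")); go("rack",-.026,.166,.064)
print(meas(t,"top","case",.048,-.075,.075,-.034,.034)); 
print([meas(t,"top","rack",.03+h,-.07,.02,y-.036,y+.036) for y,h in((.164,.04),(0,.03),(-.164,.05))])
a=cv2.resize(t[140:290,110:400],None,fx=1.6,fy=1.6,interpolation=cv2.INTER_CUBIC); b=cv2.resize(u[100:300,180:360],(216,240))
cv2.imwrite("pics/m6.png",np.hstack([a,b]))
E
```

```text
[-0.0868, 0.1436, 0.1673, -0.0028]
t21.3 shift [0.607, -0.226, 1.033] turn [0.0002, -0.0001, -0.0018] grip 0.736
{'x': [np.float64(-0.064), np.float64(0.0655)], 'y': [np.float64(-0.0215), np.float64(0.0195)], 'ctr': (0.0009, -0.0013), 'wh': [0.0405, 0.13], 'ang': 0.7}
[{'x': [np.float64(-0.009), np.float64(0.02)], 'y': [np.float64(0.142), np.float64(0.188)], 'ctr': (0.0053, 0.165), 'wh': [0.0295, 0.047], 'ang': 90.0}, {'x': [np.float64(-0.064), np.float64(0.02)], 'y': [np.float64(-0.015), np.float64(0.0165)], 'ctr': (-0.0223, 0.0008), 'wh': [0.0845, 0.0325], 'ang': 90.0}, {'x': [np.float64(-0.066), np.float64(0.02)], 'y': [np.float64(-0.1865), np.float64(-0.136)], 'ctr': (-0.023, -0.1612), 'wh': [0.0864, 0.051], 'ang': 89.5}]
```

View pics/m6.png

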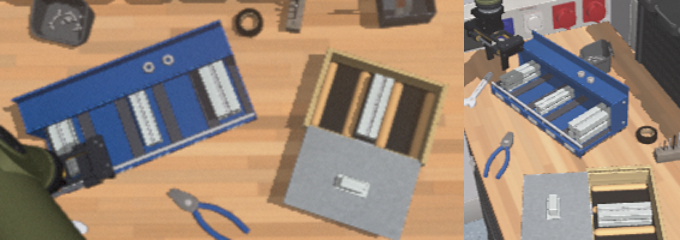

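>>> play_rows --increments '[[[0.3,-0.12,0,0,0,0,0.47],[0.6,-0.235,0.1,0,0,0,0.47],[0.607,-0.235,0.4,0,0,0,0.47],[0.607,-0.235,0.7,0,0,0,0.47],[0.607,-0.235,0.7,0,0,0,0.47]]]'

```text
time: 21.8
position: [0.4793, 0.36, 0.144]
tool_rot: [3.087, 0.564, -0.012]
ft_force: [-0.6, -0.6, -0.9]
grip_width: 0.738
grip_force: 0.0
```

```bash
python3 - <<'E'
from h import *
print(where("rack")); go("rack",-.026,.167,.064)
E
```

```text
[-0.029, 0.166, 0.093, -0.0016]
t21.8 shift [0.029, -0.009, 0.289] turn [0.0012, 0.0051, -0.001] grip 0.738
```

>>> play_rows --increments '[[[0.01,-0.01,0.12,0,0,0,0.47],[0.01,-0.01,0.22,0,0,0,0.47],[0.01,-0.01,0.29,0,0,0,0.47],[0.01,-0.01,0.29,0,0,0,0.47],[0.01,-0.01,0.29,0,0,0,0.47]]]'

```text
time: 22.3
position: [0.4819, 0.3636, 0.1196]
tool_rot: [-3.09, -0.567, -0.001]
ft_force: [0.1, 0.5, -0.4]
grip_width: 0.737
grip_force: 0.0
```

>>> play_rows --increments '[[[0,0,0,0,0,0,-1],[0,0,0,0,0,0,-1],[0,0,0,0,0,0,-1],[0,0,0,0,0,0,-1],[0,0,0,0,0,0,-1],[0,0,0,0,0,0,-1]]]'

```text
time: 22.9
position: [0.4819, 0.3632, 0.1194]
tool_rot: [3.089, 0.567, 0.0]
ft_force: [-0.3, -2.4, 2.3]
grip_width: 0.459
grip_force: 50.0
```

```bash
python3 - <<'E'
from h import *
s=ctrl.get_state();print(where("rack"),s["ft_force"],s["grip_width"]*87)
E
```

```text
[-0.0251, 0.1682, 0.0684, -0.0001] [-0.34749803 -2.41624377  2.25385537] 39.932254290728565
```

>>> play_rows --increments '[[[0,0,-0.1,0,0,0,-1],[0,0,-0.2,0,0,0,-1],[0,0,-0.3,0,0,0,-1],[0,0,-0.3,0,0,0,-1]]]'

```text
time: 23.3
position: [0.4824, 0.3645, 0.1513]
tool_rot: [-3.088, -0.567, -0.005]
ft_force: [0.1, -0.1, -2.7]
grip_width: 0.457
grip_force: 50.0
```

>>> play_rows --increments '[[[-0.12,0,0,0,0,0,-1],[-0.3,0,0,0,0,0,-1],[-0.5,0,0,0,0,0,-1],[-0.7,0,0,0,0,0,-1],[-0.85,0,0,0,0,0,-1],[-0.85,0,-0.2,0,0,0,-1],[-0.85,0,-0.5,0,0,0,-1],[-0.85,0,-0.6,0,0,0,-1]]]'

```text
time: 24.1
position: [0.4021, 0.334, 0.2112]
tool_rot: [-3.089, -0.568, -0.005]
ft_force: [1.0, 0.0, -2.2]
grip_width: 0.455
grip_force: 50.0
```

```bash
python3 - <<'E'
from h import *
s=ctrl.get_state();print(where("rack"),s["grip_width"]*87,s["grip_force"]); go("case",-.107,.15,.16)
E
```

```text
[-0.1099, 0.1692, 0.1602, 0.0007] 39.59199251134664 49.99719679355621
t24.1 shift [-0.349, 4.29, 0.001] turn [-0.0006, -0.002, 0.4378] grip 0.455
```

>>> play_rows --increments '[[[-0.02,0.2,0,0,0,0,-1],[-0.04,0.45,0,0,0,0,-1],[-0.06,0.75,0,0,0,0,-1],[-0.08,1,0,0,0,0,-1]]]'

```text
time: 24.5
position: [0.4298, 0.2352, 0.2081]
tool_rot: [3.089, 0.566, -0.002]
ft_force: [0.5, 0.1, -1.9]
grip_width: 0.456
grip_force: 50.0
```

>>> play_rows --increments '[[[-0.02,0.28,0,0,0,0,-1],[-0.04,0.56,0,0,0,0,-1],[-0.06,0.8,0,0,0,0,-1],[-0.08,1,0,0,0,0,-1]]]'

```text
time: 24.9
position: [0.4577, 0.1389, 0.2081]
tool_rot: [3.09, 0.565, -0.002]
ft_force: [1.0, -0.3, -1.5]
grip_width: 0.457
grip_force: 50.0
```

>>> play_rows --increments '[[[-0.02,0.28,0,0,0,0,-1],[-0.04,0.56,0,0,0,0,-1],[-0.06,0.8,0,0,0,0,-1],[-0.08,1,0,0,0,0,-1]]]'

```text
time: 25.3
position: [0.4857, 0.0428, 0.2081]
tool_rot: [3.09, 0.565, -0.003]
ft_force: [0.5, -0.6, -2.0]
grip_width: 0.459
grip_force: 50.0
```

>>> play_rows --increments '[[[-0.02,0.25,0,0,0,0.07,-1],[-0.04,0.5,0,0,0,0.14,-1],[-0.06,0.75,0,0,0,0.22,-1],[-0.08,1,0,0,0,0.3,-1],[-0.08,1,0,0,0,0.38,-1],[-0.08,1,0,0,0,0.438,-1],[-0.08,1,0,0,0,0.438,-1]]]'

```text
time: 26.0
position: [0.5135, -0.0519, 0.2081]
tool_rot: [3.1, -0.509, -0.003]
ft_force: [0.6, -0.2, -3.5]
grip_width: 0.455
grip_force: 50.0
```

```bash
python3 - <<'E'
from h import *
s=ctrl.get_state();print(where("case"),s["grip_width"]*87,s["grip_force"]); go("case",-.025,.072,.115)
E
```

```text
[-0.1239, 0.1733, 0.1571, -0.0013] 39.58589477428422 49.998453855514526
t26.0 shift [0.99, 1.012, 0.419] turn [0.0002, 0.0012, -0.0008] grip 0.455
```

>>> play_rows --increments '[[[0.35,0.35,0,0,0,0,-1],[0.7,0.7,0,0,0,0,-1],[0.99,1,0.1,0,0,0,-1],[0.99,1,0.3,0,0,0,-1],[0.99,1,0.42,0,0,0,-1],[0.99,1,0.42,0,0,0,-1],[0.99,1,0.42,0,0,0,-1]]]'

```text
time: 26.7
position: [0.5761, -0.1765, 0.1672]
tool_rot: [-3.1, 0.503, 0.001]
ft_force: [1.2, 1.1, -1.4]
grip_width: 0.451
grip_force: 50.0
```

```bash
python3 - <<'E'
from h import *
s=ctrl.get_state();print(where("case"),s["grip_width"]*87,s["grip_force"],s["ft_force"]); go("case",-.025,.071,.050)
t=ctrl.get_image("top")[:,:,::-1].copy(); cv2.imwrite("pics/t7.png",t); u=ctrl.get_image("side")[:,:,::-1].copy(); cv2.imwrite("pics/s7.png",u)
z=where("case")[2]+.0016
print(meas(t,"top","case",z,-.1,.09,.02,.12)); print(meas(u,"side","case",z,-.1,.09,.04,.10,th=140)); print(meas(t,"top","case",.048,-.075,.075,-.034,.034))
E
```

```text
[-0.0248, 0.0752, 0.1162, 0.0025] 39.19470732894831 49.997461438179016 [ 1.18026329  1.12280654 -1.44447143]
t26.7 shift [-0.002, 0.042, 0.662] turn [-0.0003, 0.0005, 0.0016] grip 0.451
{'x': [np.float64(-0.0995), np.float64(-0.092)], 'y': [np.float64(0.091), np.float64(0.1065)], 'ctr': (-0.0955, 0.1), 'wh': [0.008, 0.02], 'ang': 90.0}
{'x': [np.float64(0.023), np.float64(0.069)], 'y': [np.float64(0.0405), np.float64(0.0915)], 'ctr': (0.0466, 0.0656), 'wh': [0.0518, 0.0465], 'ang': 2.0}
None
```

>>> play_rows --increments '[[[-0.02,0.035,0,0,0,0,-1],[-0.02,0.035,0,0,0,0,-1],[-0.02,0.035,0,0,0,0,-1]]]'

```text
time: 27.1
position: [0.5732, -0.1813, 0.1678]
tool_rot: [3.1, -0.509, 0.001]
ft_force: [0.8, 0.3, -1.6]
grip_width: 0.454
grip_force: 50.0
```

```bash
python3 - <<'E'
from h import *
print(where("case")); go("case",-.027,.071,.050)
E
```

```text
[-0.0259, 0.0698, 0.1168, -0.001]
t27.1 shift [-0.011, -0.012, 0.668] turn [0.0002, -0.0005, -0.0006] grip 0.454
```

>>> play_rows --increments '[[[-0.01,-0.01,0.2,0,0,0,-1],[-0.01,-0.01,0.38,0,0,0,-1],[-0.01,-0.01,0.52,0,0,0,-1],[-0.01,-0.01,0.62,0,0,0,-1],[-0.01,-0.01,0.66,0,0,0,-1],[-0.01,-0.01,0.69,0,0,0,-1],[-0.01,-0.01,0.69,0,0,0,-1]]]'

```text
time: 27.8
position: [0.5729, -0.1798, 0.0984]
tool_rot: [3.1, -0.508, 0.001]
ft_force: [-0.3, 0.0, -3.2]
grip_width: 0.454
grip_force: 50.0
```

```bash
python3 - <<'E'
from h import *
s=ctrl.get_state();print(where("case"),s["grip_width"]*87,s["ft_force"],s["torque"])
E
```

```text
[-0.0268, 0.071, 0.0474, -0.0007] 39.50690720571767 [-0.34469004  0.04672206 -3.17340713] [0.07847981 0.06873625 0.03488391]
```

>>> play_rows --increments '[[[0,0,0.013,0,0,0,-1],[0,0,0.013,0,0,0,-1],[0,0,0.013,0,0,0,0.13],[0,0,0.013,0,0,0,0.13],[0,0,0.013,0,0,0,0.13],[0,0,-0.1,0,0,0,0.13],[0,0,-0.3,0,0,0,0.13]]]'

```text
time: 28.5
position: [0.5718, -0.1795, 0.1279]
tool_rot: [-3.1, 0.508, 0.004]
ft_force: [-0.2, -1.0, -0.4]
grip_width: 0.564
grip_force: 0.0
```

>>> play_rows --increments '[[[0,0,-0.3,0,0,0,0.13],[0,0,-0.65,0,0,0,0.13],[0,0,-0.9,0,0,0,0.13]]]'

```text
time: 28.8
position: [0.5734, -0.1798, 0.2218]
tool_rot: [3.1, -0.508, 0.005]
ft_force: [0.6, -0.5, 0.4]
grip_width: 0.563
grip_force: 0.0
```

```bash
python3 - <<'E'
from h import *
s=ctrl.get_state();print(where("case"),s["grip_width"]*87,s["ft_force"]); go("case",-.168,.02,.15)
E
```

```text
[-0.0261, 0.0712, 0.1708, -0.0006] 48.96363386039746 [ 0.55522687 -0.4964079   0.39786885]
t28.8 shift [-1.418, 0.513, 0.203] turn [0.0001, -0.0022, -0.0004] grip 0.563
```

>>> play_rows --increments '[[[-0.33,-0.33,0,0,0,0,1],[-0.66,-0.66,0,0,0,0,1],[-1,-1,0,0,0,0,1],[-1,-1,0,0,0,0,1]]]'

```text
time: 29.2
position: [0.5079, -0.0459, 0.2195]
tool_rot: [-3.102, 0.493, 0.0]
ft_force: [1.2, -0.5, -0.1]
grip_width: 0.842
grip_force: 0.0
```

```bash
python3 - <<'E'
from h import *
print(where("case")); t=ctrl.get_image("top")[:,:,::-1].copy(); u=ctrl.get_image("side")[:,:,::-1].copy(); cv2.imwrite("pics/t8.png",t); cv2.imwrite("pics/s8.png",u)
for y in(0,.072): print(meas(t,"top","case",.048,-.077,.079,y-.034,y+.034))
print([meas(t,"top","rack",.03+h,-.075,.022,y-.036,y+.036) for y,h in((0,.03),(-.164,.05))])
go("case",-.168,.0,.15)
a=cv2.resize(t[140:290,110:400],None,fx=1.6,fy=1.6,interpolation=cv2.INTER_CUBIC); b=cv2.resize(u[100:340,180:360],(216,240))
cv2.imwrite("pics/m8.png",np.hstack([a,b]))
E
```

```text
[-0.1311, 0.1773, 0.1685, 0.009]
{'x': [np.float64(-0.064), np.float64(0.0655)], 'y': [np.float64(-0.0215), np.float64(0.0195)], 'ctr': (0.001, -0.0013), 'wh': [0.0405, 0.1297], 'ang': 1.0}
{'x': [np.float64(-0.0675), np.float64(0.062)], 'y': [np.float64(0.051), np.float64(0.091)], 'ctr': (-0.003, 0.0709), 'wh': [0.0403, 0.1299], 'ang': 0.3}
[{'x': [np.float64(0.002), np.float64(0.022)], 'y': [np.float64(-0.0145), np.float64(0.013)], 'ctr': (0.0117, 0.0003), 'wh': [0.0205, 0.0305], 'ang': 90.0}, {'x': [np.float64(-0.051), np.float64(0.022)], 'y': [np.float64(-0.185), np.float64(-0.136)], 'ctr': (-0.0158, -0.1603), 'wh': [0.0755, 0.0495], 'ang': 90.0}]
t29.3 shift [-0.412, 1.719, 0.186] turn [0.0005, -0.0015, 0.0013] grip 0.927
```

View pics/m8.png

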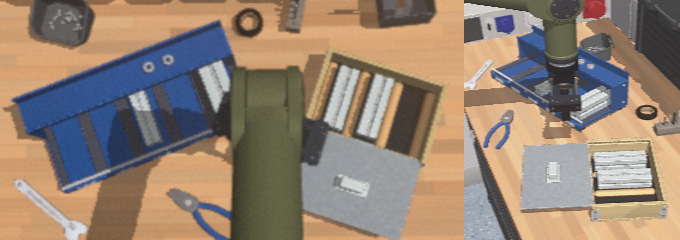

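>>> play_rows --increments '[[[-0.14,0.33,0,0,0,0,1],[-0.28,0.66,0,0,0,0,1],[-0.41,1,0,0,0,0,1]]]'

```text
time: 29.6
position: [0.4385, -0.137, 0.2188]
tool_rot: [3.099, -0.51, 0.002]
ft_force: [0.0, 0.6, 0.6]
grip_width: 0.99
grip_force: 0.0
```

>>> play_rows --increments '[[[0,0.35,0.1,0,0,0,1],[0,0.7,0.19,0,0,0,1],[0,0.72,0.19,0,0,0,1],[0,0.72,0.19,0,0,0,1],[0,0.72,0.19,0,0,0,1]]]'

```text
time: 30.1
position: [0.4167, -0.2028, 0.1997]
tool_rot: [-3.1, 0.508, -0.001]
ft_force: [-0.3, 1.0, -0.5]
grip_width: 0.996
grip_force: 0.0
```

```bash
python3 - <<'E'
from h import *
print(where("case")); go("case",-.169,.0,.087)
E
```

```text
[-0.1674, -0.0005, 0.1487, -0.0007]
t30.1 shift [-0.016, -0.005, 0.617] turn [-0.0003, -0.0005, -0.0004] grip 0.996
```

>>> play_rows --increments '[[[-0.015,-0.005,0.25,0,0,0,1],[-0.015,-0.005,0.45,0,0,0,1],[-0.015,-0.005,0.57,0,0,0,1],[-0.015,-0.005,0.61,0,0,0,1],[-0.015,-0.005,0.61,0,0,0,1]]]'

```text
time: 30.6
position: [0.4151, -0.2016, 0.1382]
tool_rot: [-3.1, 0.507, 0.0]
ft_force: [0.2, -0.6, 0.4]
grip_width: 0.997
grip_force: 0.0
```

>>> play_rows --increments '[[[0,0,0,0,0,0,-1],[0,0,0,0,0,0,-1],[0,0,0,0,0,0,-1],[0,0,0,0,0,0,-1],[0,0,0,0,0,0,-1],[0,0,0,0,0,0,-1]]]'

```text
time: 31.2
position: [0.4149, -0.2016, 0.1384]
tool_rot: [-3.1, 0.508, -0.0]
ft_force: [-1.3, 0.5, 1.1]
grip_width: 0.568
grip_force: 50.0
```

```bash
python3 - <<'E'
from h import *
s=ctrl.get_state();print(where("case"),s["grip_width"]*87,s["grip_force"],s["ft_force"])
E
```

```text
[-0.1695, 0.0001, 0.0874, -0.0008] 49.44490912146297 50.00250041484833 [-1.31132339  0.54789358  1.0540593 ]
```

>>> play_rows --increments '[[[0.1,0,0,0,0,0,-1],[0.25,0,0,0,0,0,-1],[0.4,0,0,0,0,0,-1],[0.55,0,0,0,0,0,-1],[0.7,0,0,0,0,0,-1],[0.85,0,0,0,0,0,-1],[0.98,0,0,0,0,0,-1],[0.98,0,0,0,0,0,-1]]]'

```text
time: 32.0
position: [0.5098, -0.2338, 0.1384]
tool_rot: [-3.1, 0.508, -0.004]
ft_force: [1.7, -0.9, 1.9]
grip_width: 0.567
grip_force: 50.0
```

>>> play_rows --increments '[[[0.12,0,0,0,0,0,-1],[0.25,0,0,0,0,0,-1],[0.38,0,0,0,0,0,-1],[0.48,0,0,0,0,0,-1],[0.55,0,0,0,0,0,-1],[0.6,0,0,0,0,0,-1],[0.6,0,0,0,0,0,-1]]]'

```text
time: 32.7
position: [0.5647, -0.2524, 0.1384]
tool_rot: [-3.1, 0.508, 0.001]
ft_force: [-1.1, 1.3, 5.2]
grip_width: 0.569
grip_force: 50.0
```

```bash
python3 - <<'E'
from h import *
s=ctrl.get_state();print(where("case"),s["grip_width"]*87,s["grip_force"],s["ft_force"])
E
```

```text
[-0.0115, -0.0004, 0.0874, -0.0007] 49.537838141068306 50.00360727310181 [-1.11415018  1.26481103  5.2490105 ]
```

>>> play_rows --increments '[[[0.02,0,0,0,0,0,-1],[0.04,0,0,0,0,0,-1],[0.04,0,0,0,0,0,-1]]]'

```text
time: 33.0
position: [0.5652, -0.2526, 0.1384]
tool_rot: [-3.099, 0.508, 0.014]
ft_force: [-12.8, 5.1, 12.9]
grip_width: 0.569
grip_force: 50.0
```

```bash
python3 - <<'E'
from h import *
s=ctrl.get_state();print(where("case"),s["ft_force"])
E
```

```text
[-0.0113, -0.0004, 0.0874, -0.0009] [-12.7594108    5.06771012  12.86983679]
```

>>> play_rows --increments '[[[-0.04,0,0,0,0,0,-1],[-0.04,0,0,0,0,0,1],[-0.04,0,0,0,0,0,1],[-0.04,0,0,0,0,0,1],[-0.04,0,0,0,0,0,1],[-0.04,0,-0.3,0,0,0,1],[-0.04,0,-0.7,0,0,0,1],[-0.04,0,-1,0,0,0,1]]]'

```text
time: 33.8
position: [0.5649, -0.2526, 0.2401]
tool_rot: [3.1, -0.508, 0.002]
ft_force: [0.9, -0.5, 0.3]
grip_width: 0.988
grip_force: 0.0
```

>>> play_rows --increments '[[[-0.3,0.3,0,0,0,0,1],[-0.7,0.7,0,0,0,0,1],[-1,1,0,0,0,0,1],[-1,1,0,0,0,0,1]]]'

```text
time: 34.2
position: [0.4312, -0.3204, 0.2381]
tool_rot: [3.094, -0.524, -0.006]
ft_force: [0.2, -0.3, -0.5]
grip_width: 1.0
grip_force: 0.0
```

```bash
python3 - <<'E'
from h import *
t=ctrl.get_image("top")[:,:,::-1].copy(); u=ctrl.get_image("side")[:,:,::-1].copy(); cv2.imwrite("pics/t9.png",t); cv2.imwrite("pics/s9.png",u)
print([meas(t,"top","rack",.03+h,-.075,.022,y-.036,y+.036) for y,h in((0,.03),(-.164,.05))])
t0=cv2.imread("pics/top0.png"); u0=cv2.imread("pics/side0.png")
p=P["case"]
for n,a,b in(("top",t0,t),("side",u0,u)):
    d=[rect(i,n,p,.086,-.07,.03,-.05,.05,1000).astype(float) for i in(a,b)]
    print(n,"bar diff",abs(d[0]-d[1]).mean().round(1), cv2.phaseCorrelate(d[0].mean(2),d[1].mean(2)))
    D=abs(a.astype(int)-b).max(2)>50; N,l,s,c=cv2.connectedComponentsWithStats(cv2.dilate(D.astype(np.uint8),np.ones((3,3)))); print([r[:5].tolist() for r in s[1:] if r[4]>60])
E
```

```text
[{'x': [np.float64(-0.064), np.float64(0.022)], 'y': [np.float64(-0.015), np.float64(0.017)], 'ctr': (-0.0212, 0.0008), 'wh': [0.0865, 0.0325], 'ang': 90.0}, {'x': [np.float64(-0.066), np.float64(0.022)], 'y': [np.float64(-0.1865), np.float64(-0.136)], 'ctr': (-0.022, -0.1611), 'wh': [0.0889, 0.0508], 'ang': 88.9}]
top bar diff 13.3 ((-0.6824201765600435, 0.5096902009233517), 0.6630294715044235)
[[189, 195, 24, 37, 489], [164, 204, 25, 36, 586], [235, 206, 214, 214, 16488], [139, 214, 27, 38, 651], [209, 270, 49, 28, 876], [526, 325, 23, 15, 193], [475, 329, 47, 48, 1552], [217, 341, 101, 29, 1613], [254, 388, 28, 17, 240], [473, 392, 59, 28, 852], [217, 404, 22, 16, 155], [541, 404, 19, 16, 165]]
side bar diff 5.1 ((0.056173780802936335, 0.050505877054234816), 0.6804329382299399)
[[0, 17, 293, 403, 36458], [29, 63, 9, 12, 66], [34, 76, 18, 32, 261], [0, 99, 69, 161, 1856], [57, 214, 24, 16, 193], [155, 348, 22, 35, 355]]
```

```bash
python3 -c "
from bench import ctrl; print(ctrl.close_job())"
```

```text
the job is handed in; nothing more can be done
None
```

I handed the job in at about 34 s of the 208 s; the judge's verdict was not shown. Both 40 mm profiles are flat in case channels, the 30 mm one is in the rack's middle bay behind the rail, the 50 mm one stayed on the rack, and the lid is shut against its stop.

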